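Index the panel stand and load the next fascia panel

TASK

The easel of the indexing stand is locked one notch away from the loading position. Pull its spring ring out, turn the easel one notch counter-clockwise (seen from above) and let the pin spring fully home in that notch; then draw the tall blue panel out of the leaning stack without toppling the grey ones, and set it down gently in the middle of the easel's ledge, behind the lip and leaning squarely on the back plate. Leave the easel locked, the grey panels leaning in their rack, and the drill, label roll and yellow bin where they are.

Things in the scene. Friction and masses are not known exactly. Their poses are not given: they have to be found in the camera images.
- stand: Indexing work stand bolted to the bench. Origin: on the bench top (z = 0), on the vertical turning axis of its easel. A fixed steel index plate (disc of radius 104 mm, top 50 mm above the bench) has six notches in its rim, 60 degrees (1.047 rad) apart, each with a red dot. The stand's -x axis is the loading direction, roughly towards the robot.
- easel (a joint): Turn of the easel about the stand's vertical axis, rad; 0 at the start, growing counter-clockwise seen from above; about 0.15 N m of friction. The next notch, where the easel faces the stand's -x, is at 1.047. With the pin in a notch there is up to 0.02 rad of play either way.
- pull (a joint): How far the index pin is pulled out, m, radially away from the stand's axis: 0 = home in a notch, stop at 0.014. The pin clears the rim of the index plate above 0.009; let go between notches it rides on the rim at about 0.0085 and springs home when it meets a notch. Spring: 7 N at home, 12 N fully out. Pin and ring turn with the easel.
- pull_ring (a point): Centre of the red pull ring (lies flat, inner diameter 50 mm, outer 66 mm, bar 8 mm thick), 175 mm from the stand's axis when home, 40 mm above the bench; nothing under it, so a closed gripper or one finger can be lowered into it from above. Its frame: x points radially outwards, the way it is pulled; z up. A steel block 28 mm wide carries the pin; it ends 38 mm inwards of the ring's centre and its arm is 62 mm high.
- ledge (a point): Where the panel's foot belongs: middle of the ledge of the green easel, at the ledge's top surface (70 mm above the bench), 4 mm in front of the back plate. Its frame turns with the easel: -x is the way the easel faces, y runs along the ledge (120 mm long), z up. A lip 10 mm high starts 22 mm in front of this point. The back plate (120 mm wide, 95 mm tall along its slope) leans back 15 degrees (its top towards +x).
- panel: Tall blue fascia panel, 110 mm wide (y), 175 mm tall (z), 8 mm thick (x), about 0.2 kg. Origin: centre of its lower edge. It leans 15 degrees in the rack: its top towards the rack's +x. It may be the front, middle or back one of the three; its top 50 mm stands proud of the grey ones.
- spare_a: Grey panel, 110 x 125 x 8 mm (y, z, x), origin at the centre of its lower edge, leaning in the same stack.
- spare_b: Grey panel, the same as spare_a.
- rack: Fixed rack of the stack: board 110 mm deep (x) and 150 mm wide (y), 12 mm thick, with a vertical steel upright across it on which the stack leans; the upright's front face is 20 mm behind the origin and its top 112 mm above the bench. Origin: on the bench under the board; +x is the side of the upright.
- drill: Cordless angle drill, teal and black, about 350 mm long and 60 mm high, lying on the mat; to be left alone.
- roll: Roll of labels, 72 mm across and 50 mm high; to be left alone.
- bin: Yellow stock bin with screws, 130 x 100 x 75 mm; to be left alone.
Mind the look-alikes: they are no part of the job. Leave any turquoise look-alike of the spare_a alone.

How it is judged:
By the outcome, as a careful person would: the job done as asked, in the order asked, and still so for the second after the job is handed in, with the robot touching nothing.
It also fails if it takes over 64 s, if anything falls off the work surface, if the arm or the gripper's body presses on something with over 40 N, if the wrist force passes 120 N, or if a joint passes its speed limit or range.

ROBOT

A 6-joint arm with a two-finger parallel gripper is mounted at the origin on the work surface. World frame = base frame: x ahead of the robot, y to its left, z up, the work surface at z = 0. Lengths are in m, angles in rad, forces in N, time in s.
With the tool pointing down it reaches from about 0.25 to 0.775 m from the base axis. Payload 4 kg.
Tool frame: the origin (TCP) lies at the very end of the fingers, on their centre line; the grasp point (between the pads) lies 19 mm behind it; z points along the fingers, x is the direction in which the jaws open and shut, and the axes are right-handed (so a half turn about z gives the same grasp; the last joint's range is limited). The gripper opens to 94 mm and grips with 3 to 60 N. Pads are 16 mm wide; open, the fingers measure 119 mm over their backs; the gripper's body (75 mm by 177 mm) begins 78 mm behind the grasp point.
Start: joints at [1.08, 0.087, 1.371, -0, 1.684, -0.103], TCP at [0.208, 0.509, 0.206] pointing down, gripper open.
Joint ranges: [-3.1, 3.1], [-0.76, 2.03], [0.27, 2.55], [-1.08, 4.22], [0.17, 2.65], [-2.57, 2.57]. Speed limits (rad/s): [2.79, 2.79, 3.14, 3.14, 3.14, 3.14].

INTERFACE

Orientations are given as [roll, pitch, yaw] about the fixed x, y, z axes, in that order (R = Rz(yaw) Ry(pitch) Rx(roll)).
In Python, from bench import robot, cams, ticket gives the robot as it stands.
- The arm moves only by the tool jog_arm, never from a script. Its argument "series" is a list of rows, each an object of numbers: "x", "y", "z": the shift along the tool's x, y, z in m; "rx", "ry", "rz": the turn, a rotation vector about the tool's x, y, z in degrees. A call has 1 to 12 rows; each row shifts and turns the pose as measured when the row begins, along the tool's axes as they then stand; what a row does not reach is not made up. A row lasts 1/12 s, in which the tool goes at most 41.7 mm and 7.16 degrees, less where a joint would pass 70% of its speed; a pose out of reach is approached as far as the arm can. A call with a gripper value outside its range is refused whole. "claw" is the opening, from 0 (shut) to 1 (fully open), set as the call begins (left out, the last holds). The fingers move at their own pace and stop on an object; the grip force is fixed at half the most. Time passes only in rows, so rows that do not move let the fingers close. It gives the time, the measured TCP pose, the force and the opening at its end, in the units of the state.
- robot.get_obs(): the state, without advancing time (a new reading comes with each control period).
- cams.snapshot(name): name is "scene" or "top"; returns a dict with "img" (400x640x3 uint8, red, green, blue), "mtx" (3x3 intrinsics, pixels), "origin" and "attitude" of the camera in the world. Camera axes: x right, y down, z forward; pixel columns grow to the right and rows downward; lengths in m; the calibration is good to about 2 mm. A picture is of the moment at which its call begins. There is no depth.
- ticket.close_job(): hands the job in, once; it reports no verdict.
Trained networks look in a picture, given as the dict that the camera call returned (one of the last four; its "shot" number tells which), for a name from the list of things; names that differ only in an ending like _2 or _b are one class to them, and where a whole thing is asked for, a point or a joint stands for the part that bears it (a point fixed in the world has none). Each returns a list of dicts, best first, with "p" (0 to 1); they miss things now and then, are a little off and sometimes report something else, mostly with a low value. They report only what shows in the picture. A call takes as long as a camera call. They do not tell look-alikes from the thing itself.
- cams.look_for(thing, picture): "bbox" ([left, top, width, height] in pixels, round what is visible of it).
The state is a dict: "time": time; "joint_positions": joint angles; "qvel": joint speeds; "joint_torque": joint torques, N m; "tool_pos": TCP position; "ee_rot": TCP orientation; "wrist_force": force on the tool from outside, world axes, zero at the start; "wrist_torque": the same for the moment, N m; "width": finger opening in m.
Only numpy, scipy, OpenCV 4.12 (cv2) and the standard library are available. Lean on these libraries where they do the work, as an engineer would, in place of code of your own. Each camera call takes 0.05 s, during which the arm holds its last target.

## Working session

There is one attempt and no reset: what is moved stays moved. The work goes in short steps, Python scripts to look and compute and a tool call to move; the robot and the scene stay as the last step left them, time stands still between calls to the robot, and variables do not carry over. Pictures are saved under pics/ and viewed, and the job is handed in when it is done.

Besides the shell and the picture viewer there is one more tool, called after "Call:" as name(argument=value, ...), one argument or row to a line, values as JSON. jog_arm: Moves the arm, as the interface text tells. Its arguments: {"type":"object","properties":{"series":{"type":"array","items":{"type":"object","properties":{"x":{"type":"number"},"y":{"type":"number"},"z":{"type":"number"},"rx":{"type":"number"},"ry":{"type":"number"},"rz":{"type":"number"}}}},"claw":{"type":"number"}},"required":["series"]}

```bash
mkdir -p pics; ls
python3 - <<'E'
from bench import robot,cams,ticket
import cv2,pickle
print(robot.get_obs())
for n in ("scene","top"):
    s=cams.snapshot(n); print(n,s["mtx"],s["origin"],s["attitude"],s["shot"])
    cv2.imwrite(f"pics/{n}0.png",s["img"][:,:,::-1])
    pickle.dump(s,open(f"{n}0.pkl","wb"))
    for t in ["stand","pull_ring","ledge","panel","spare_a","rack","drill","roll","bin"]:
        print(t,[(r["bbox"],round(r["p"],2)) for r in cams.look_for(t,s)])
E
```

```text
pics
{'time': 0.0, 'joint_positions': array([ 1.07988860e+00,  8.78804648e-02,  1.37220846e+00, -3.25718513e-05,
        1.68360915e+00, -1.03082131e-01]), 'qvel': array([-4.01939408e-04,  2.04840926e-03,  9.56986681e-04,  9.91520528e-07,
        6.44168607e-04,  7.25702133e-04]), 'joint_torque': array([ 1.25198171e-04, -3.40186894e+01, -3.02426755e+01,  7.17144390e-02,
        3.30620573e-02, -1.53245323e-04]), 'tool_pos': array([0.20774537, 0.50866961, 0.20436815]), 'ee_rot': array([-3.14140821e+00,  2.09757689e-03,  1.18296729e+00]), 'wrist_force': array([0.29608427, 0.17945767, 0.32299095]), 'wrist_torque': array([ 0.01109987,  0.02794538, -0.00602488]), 'width': 0.09406139511973012}
scene [[380.66254198   0.         320.34861158]
 [  0.         380.66254198 202.01412438]
 [  0.           0.           1.        ]] [ 1.39080035 -0.59091571  0.64884449] [-2.1014174  -0.00373419  0.99082808] 1
stand [([372.7, 166.2, 64.1, 57.3], 0.9)]
pull_ring []
ledge [([377.0, 163.5, 53.4, 42.2], 0.84)]
panel [([259.6, 189.9, 44.6, 62.9], 0.85), ([376.7, 166.9, 52.7, 37.3], 0.42)]
spare_a [([188.
[... 525 characters left out ...]
 0.01664927 -1.59734112] 2
stand [([216.3, 162.6, 54.3, 79.7], 0.8), ([218.4, 227.0, 15.3, 10.6], 0.41)]
pull_ring [([216.0, 224.9, 18.3, 17.1], 0.66), ([342.2, 181.1, 27.1, 20.5], 0.19)]
ledge [([222.6, 166.8, 35.6, 76.9], 0.74)]
panel [([344.9, 171.0, 28.0, 16.6], 0.75), ([265.1, 138.6, 89.8, 25.5], 0.56)]
spare_a [([390.2, 166.1, 28.7, 26.9], 0.88), ([415.4, 223.4, 34.6, 34.7], 0.86), ([344.8, 178.0, 24.3, 21.1], 0.69), ([293.8, 219.6, 37.8, 37.2], 0.68), ([358.0, 229.7, 32.4, 36.2], 0.65)]
rack [([332.7, 172.2, 46.5, 35.8], 0.9), ([267.7, 137.9, 82.4, 24.5], 0.47)]
drill [([266.5, 137.3, 85.0, 28.9], 0.88)]
roll [([290.5, 177.3, 14.8, 17.0], 0.74)]
bin [([175.5, 159.7, 34.1, 39.1], 0.9)]
```

Run:
```python
import cv2
a=cv2.imread("pics/scene0.png");b=cv2.imread("pics/top0.png")
cv2.imwrite("pics/s_c.png",cv2.resize(a[140:320,110:500],None,fx=2,fy=2,interpolation=cv2.INTER_CUBIC))
cv2.imwrite("pics/t_c.png",cv2.resize(b[110:290,160:460],None,fx=2.6,fy=2.6,interpolation=cv2.INTER_CUBIC))
```

```text
(no output)
```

View pics/s_c.png

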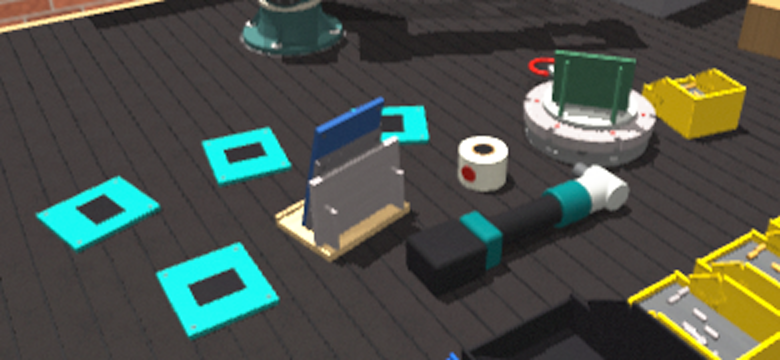

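View pics/t_c.png

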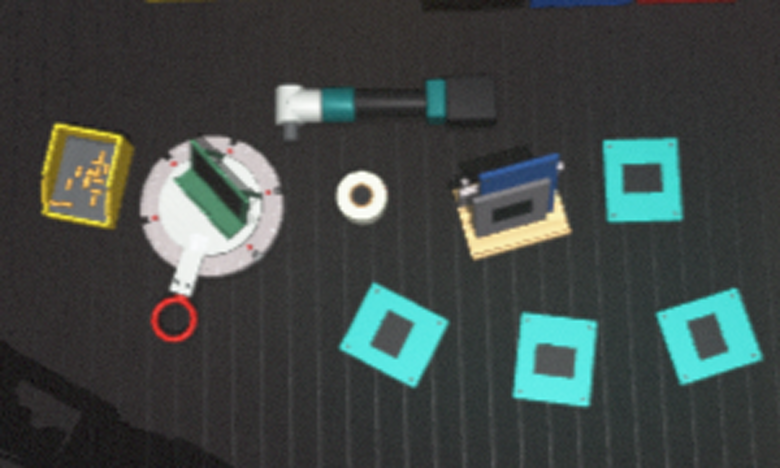

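View pics/scene0.png

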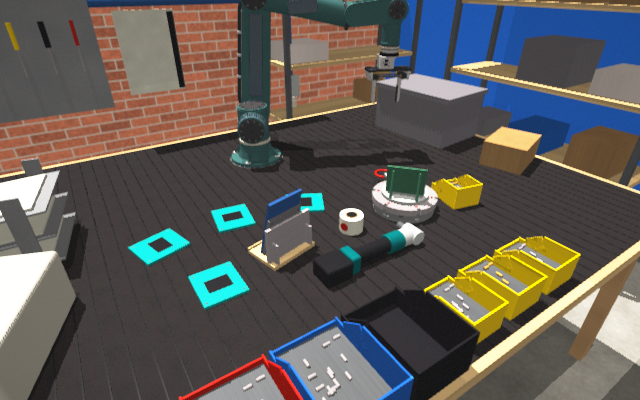

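View pics/top0.png

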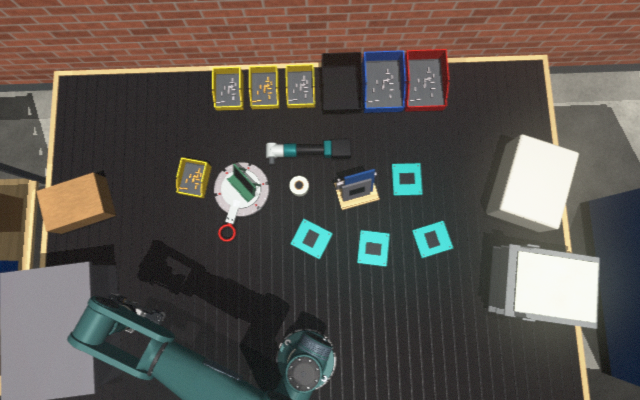

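The top view shows the stand at about (242,188), the ring at (227,232), the rack at (357,190), the roll at (299,186) and the drill at (310,149). The four turquoise plates lie flat on the mat and aren't part of the job. Next I'll enlarge the rack and the stand.

```bash
cat > h.py <<'E'
import numpy as np,cv2,pickle
from scipy.spatial.transform import Rotation as R
def cam(s):
    M=R.from_euler('xyz',s["attitude"]).as_matrix(); return s["mtx"],M,np.array(s["origin"])
def proj(s,P):
    K,M,o=cam(s); c=(np.atleast_2d(P)-o)@M; return (c@K.T)[:,:2]/c[:,2:]
def ray(s,uv,z):
    K,M,o=cam(s); uv=np.atleast_2d(uv); d=np.c_[uv,np.ones(len(uv))]@np.linalg.inv(K).T@M.T
    return o+d*((z-o[2])/d[:,2])[:,None]
E
python3 - <<'E'
import cv2
a=cv2.imread("pics/scene0.png");b=cv2.imread("pics/top0.png")
r=lambda im,y0,y1,x0,x1,f:cv2.resize(im[y0:y1,x0:x1],None,fx=f,fy=f,interpolation=cv2.INTER_CUBIC)
cv2.imwrite("pics/s_rack.png",r(a,180,275,240,330,6))
cv2.imwrite("pics/t_rack.png",r(b,155,215,325,390,9))
cv2.imwrite("pics/s_st.png",r(a,150,230,360,450,7))
cv2.imwrite("pics/t_st.png",r(b,155,250,205,280,6))
E
```

```text
(no output)
```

View pics/s_rack.png

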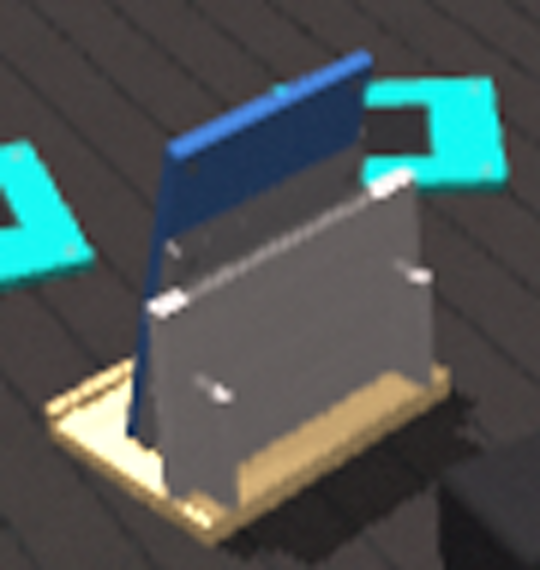

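View pics/t_rack.png

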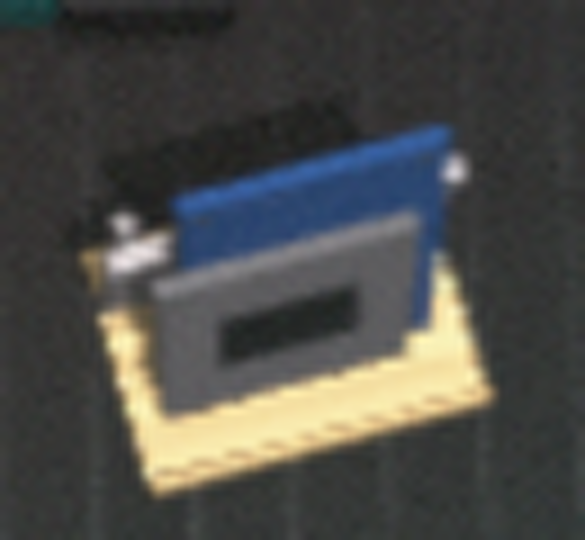

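View pics/s_st.png

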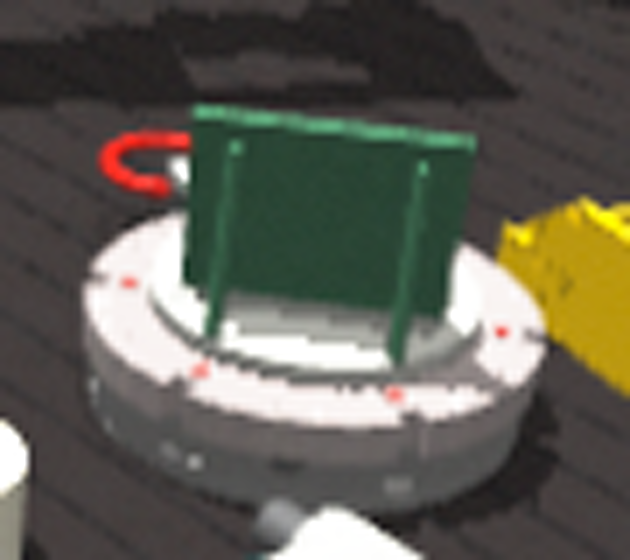

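View pics/t_st.png

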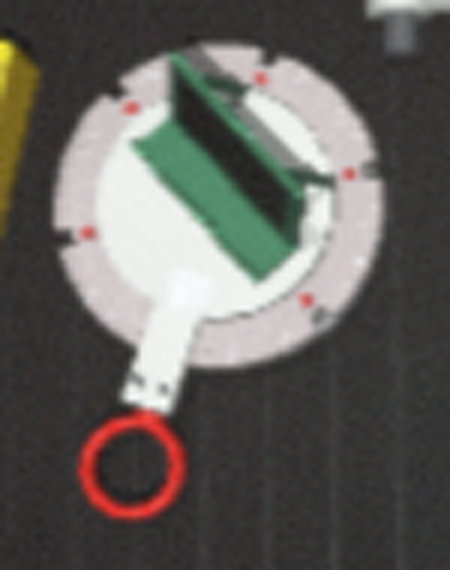

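The blue panel is the middle one of the stack: one grey panel with a window stands in front of it on the robot's side, and a grey strip shows between it and the upright. Next I'll measure the stand.

Run:
```python
from h import *
from scipy.optimize import least_squares
t=pickle.load(open("top0.pkl","rb"));s=pickle.load(open("scene0.pkl","rb"))
def reds(im,box):
    x0,y0,x1,y1=box
    f=6;c=cv2.resize(im[y0:y1,x0:x1],None,fx=f,fy=f,interpolation=cv2.INTER_CUBIC).astype(int)
    red=c[...,0]-np.maximum(c[...,1],c[...,2])
    m=((red>40)).astype(np.uint8)
    n,l,st,ce=cv2.connectedComponentsWithStats(m)
    out=[]
    for i in range(1,n):
        if st[i,4]<15: continue
        w=(l==i)*red; yy,xx=np.indices(w.shape); out.append(((xx*w).sum()/w.sum()/f-.5+.5/f+x0,(yy*w).sum()/w.sum()/f-.5+.5/f+y0,st[i,4],st[i,2]/f,st[i,3]/f))
    return out
for n,p,b in (("top",t,(205,155,280,250)),("scene",s,(360,150,450,230))):
    r=reds(p["img"],b); 
    print(n)
    for q in r: print(np.round(q,2), np.round(ray(p,q[:2],.04 if q[2]>200 else .05)[0],4))
```

```text
top
[247.97 167.6  167.     2.67   2.33] [0.7183 0.2024 0.05  ]
[226.34 172.52 210.     3.     2.33] [0.7037 0.2881 0.04  ]
[262.64 183.57 162.     2.5    2.33] [0.654  0.1463 0.05  ]
[219.05 193.32 200.     2.83   2.33] [0.621  0.3135 0.05  ]
[255.52 204.52 186.     2.67   2.33] [0.5737 0.174  0.05  ]
[ 226.62  232.1  5856.     18.67   19.  ] [0.4728 0.2858 0.04  ]
scene
[ 379.37  172.33 2738.     13.83   10.17] [0.4619 0.2779 0.04  ]
[441.72 180.37  30.     0.83   1.17] [0.6422 0.403  0.05  ]
[377.99 189.9  147.     2.67   2.  ] [0.5754 0.1727 0.05  ]
[431.22 196.92 135.     2.33   1.83] [0.7033 0.2847 0.05  ]
[388.21 202.46 212.     2.83   2.67] [0.6427 0.1581 0.04  ]
[415.91 205.88 214.     2.83   2.5 ] [0.7054 0.2164 0.04  ]
```

Run:
```python
from h import *
from scipy.optimize import least_squares
t=pickle.load(open("top0.pkl","rb"));s=pickle.load(open("scene0.pkl","rb"))
T=ray(t,[(247.97,167.6),(226.34,172.52),(219.05,193.32),(255.52,204.52),(262.64,183.57)],.05)[:,:2]
S=ray(s,[(415.91,205.88),(431.22,196.92),(377.99,189.9),(388.21,202.46)],.05)[:,:2]
ki_T=[0,1,2,4,5]; ki_S=[0,1,4,5]
ring=ray(t,(226.62,232.1),.04)[0,:2]
def model(p,k): a=p[3]+np.array(k)*np.pi/3; return p[:2]+p[2]*np.c_[np.cos(a),np.sin(a)]
for n,P,k in (("T",T,ki_T),("S",S,ki_S)):
    f=least_squares(lambda p:(model(p,k)-P).ravel(),[.64,.23,.09,-.35])
    print(n,f.x,np.degrees(f.x[3]),np.abs(f.fun).max())
    d=ring-f.x[:2];print("ring",ring,np.linalg.norm(d),np.degrees(np.arctan2(d[1],d[0])))
```

```text
T [ 0.63759318  0.22990169  0.08511041 -0.32835024] -18.81308268109287 0.00019431780064949056
ring [0.47280671 0.28575693] 0.17399536961702647 161.2756392853498
S [ 0.63845226  0.22903242  0.08430016 -0.32585074] -18.669872056275707 0.001698914970014953
ring [0.47280671 0.28575693] 0.1750888903340273 161.09648131867593
```

Call:
jog_arm(
  series=[
    {"rz":-3.45},
    {"x":-0.0115,"y":0.0293},
    {"x":-0.0115,"y":0.0293},
    {"x":-0.0115,"y":0.0293},
    {"x":-0.0115,"y":0.0293},
    {"x":-0.0115,"y":0.0293},
    {"x":-0.0115,"y":0.0293},
    {"x":-0.0115,"y":0.0293},
    {"x":-0.0115,"y":0.0293},
    {"x":-0.0115,"y":0.0293},
    {"x":-0.0115,"y":0.0293},
    {"x":-0.0115,"y":0.0293},
  ],
  claw=0,
)

```text
invalid input
```

Call:
jog_arm(
  series=[
    {"x":0,"y":0,"z":0,"rx":0,"ry":0,"rz":-3.45},
  ],
  claw=0.0,
)

```text
time: 1.08
tool_pos: [0.208, 0.5092, 0.2055]
ee_rot: [3.142, -0.0, 1.244]
wrist_force: [0.4, -0.7, 0.2]
width: 0.0902
```

Call:
jog_arm(
  series=[
    {"x":-0.0115,"y":0.0293,"z":0,"rx":0,"ry":0,"rz":0},
    {"x":-0.0115,"y":0.0293,"z":0,"rx":0,"ry":0,"rz":0},
    {"x":-0.0115,"y":0.0293,"z":0,"rx":0,"ry":0,"rz":0},
    {"x":-0.0115,"y":0.0293,"z":0,"rx":0,"ry":0,"rz":0},
    {"x":-0.0115,"y":0.0293,"z":0,"rx":0,"ry":0,"rz":0},
    {"x":-0.0115,"y":0.0293,"z":0,"rx":0,"ry":0,"rz":0},
    {"x":-0.0115,"y":0.0293,"z":0,"rx":0,"ry":0,"rz":0},
    {"x":-0.0115,"y":0.0293,"z":0,"rx":0,"ry":0,"rz":0},
    {"x":-0.0115,"y":0.0293,"z":0,"rx":0,"ry":0,"rz":0},
    {"x":-0.0115,"y":0.0293,"z":0,"rx":0,"ry":0,"rz":0},
    {"x":-0.0115,"y":0.0293,"z":0,"rx":0,"ry":0,"rz":0},
  ],
)

```text
time: 2.0
tool_pos: [0.4802, 0.2829, 0.2053]
ee_rot: [-3.14, -0.004, 1.261]
wrist_force: [0.5, 0.5, 0.7]
width: 0.0171
```

Call:
jog_arm(
  series=[
    {"x":0,"y":-0.008,"z":0.01,"rx":0,"ry":0,"rz":1.0},
    {"x":0,"y":0,"z":0.035,"rx":0,"ry":0,"rz":0},
    {"x":0,"y":0,"z":0.035,"rx":0,"ry":0,"rz":0},
    {"x":0,"y":0,"z":0.035,"rx":0,"ry":0,"rz":0},
    {"x":0,"y":0,"z":0.015,"rx":0,"ry":0,"rz":0},
    {"x":0,"y":0,"z":0,"rx":0,"ry":0,"rz":0},
  ],
)

```text
time: 2.5
tool_pos: [0.4826, 0.2797, 0.0739]
ee_rot: [3.133, -0.009, 1.229]
wrist_force: [-0.8, 0.3, -0.5]
width: 0.0005
```

Run:
```python
from bench import robot,cams
from h import *
for n in ("scene","top"):
    s=cams.snapshot(n); pickle.dump(s,open(n+"1.pkl","wb"))
    b=(360,130,450,220) if n=="scene" else (200,165,290,255)
    cv2.imwrite(f"pics/{n}1.png",cv2.resize(s["img"][b[1]:b[3],b[0]:b[2],::-1],None,fx=6,fy=6,interpolation=cv2.INTER_CUBIC))
```

```text
(no output)
```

View pics/scene1.png

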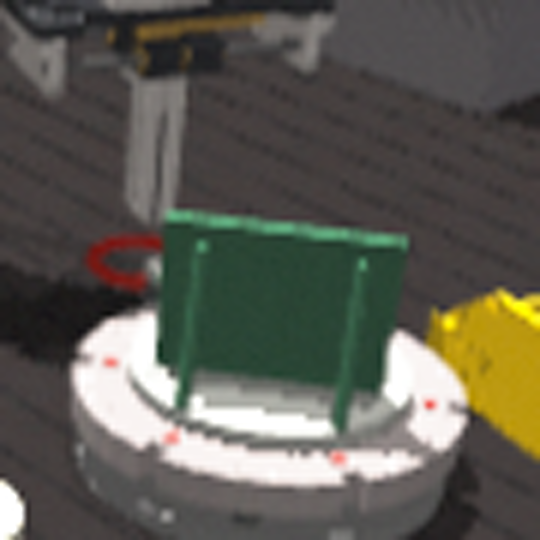

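View pics/top1.png

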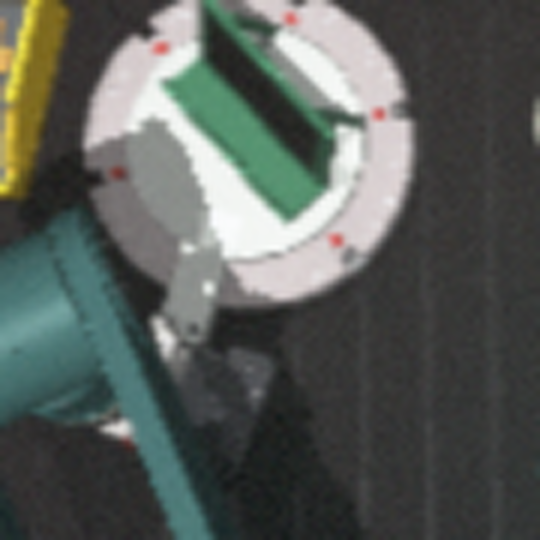

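Call:
jog_arm(
  series=[
    {"x":0.002,"y":-0.0115,"z":0,"rx":0,"ry":0,"rz":-0.8},
    {"x":0,"y":0,"z":0,"rx":0,"ry":0,"rz":0},
    {"x":0,"y":0,"z":0,"rx":0,"ry":0,"rz":0},
  ],
)

```text
time: 2.85
tool_pos: [0.4759, 0.2886, 0.0826]
ee_rot: [3.123, -0.019, 1.245]
wrist_force: [0.2, -0.4, 0.2]
width: 0.0003
```

Call:
jog_arm(
  series=[
    {"x":0,"y":-0.004,"z":0,"rx":0,"ry":0,"rz":0},
    {"x":0,"y":0,"z":0,"rx":0,"ry":0,"rz":0},
  ],
)

```text
time: 3.02
tool_pos: [0.473, 0.2913, 0.0858]
ee_rot: [3.119, -0.023, 1.246]
wrist_force: [0.2, -0.2, 0.1]
width: 0.0005
```

```bash
python3 -c "
from bench import robot
o=robot.get_obs();print(o['tool_pos'],o['ee_rot'],o['qvel'])"
```

```text
[0.47304917 0.29130568 0.08578345] [ 3.11935769 -0.0230269   1.24571341] [-0.00187459 -0.01049841 -0.02456588 -0.01162414 -0.00697008 -0.00511242]
```

Call:
jog_arm(
  series=[
    {"x":0,"y":0,"z":0,"rx":0,"ry":0,"rz":0},
    {"x":0,"y":0,"z":0,"rx":0,"ry":0,"rz":0},
  ],
)

```text
time: 3.18
tool_pos: [0.4736, 0.292, 0.0876]
ee_rot: [3.117, -0.025, 1.246]
wrist_force: [0.5, -0.4, 0.2]
width: 0.0006
```

```bash
python3 -c "
from bench import robot
o=robot.get_obs();print(o['tool_pos'],o['ee_rot'],o['qvel'])"
```

```text
[0.47358399 0.29199317 0.08761768] [ 3.11690127 -0.02534213  1.24644281] [ 0.00181209 -0.00912374 -0.00605422 -0.00366338 -0.00138083 -0.00106506]
```

```bash
cat >> h.py <<'E'
def delta(pos,rpy):
    "pos m, rpy deg target -> tool-frame shift and rotvec deg from current"
    from bench import robot
    o=robot.get_obs(); A=R.from_euler('xyz',o['ee_rot']); B=R.from_euler('xyz',rpy,degrees=True)
    print("t",round(o['time'],2),"pos",np.round(o['tool_pos'],4),"rpy",np.round(np.degrees(o['ee_rot']),2),"F",np.round(o['wrist_force'],1),"w",round(o['width'],4))
    print("shift mm",np.round(A.inv().apply(np.array(pos)-o['tool_pos'])*1000,1),"rot deg",np.round((A.inv()*B).as_rotvec(degrees=True),2))
E
python3 -c "
from h import *
delta([.4725,.2857,.024],[180,0,71.25])"
```

```text
t 3.18 pos [0.4736 0.292  0.0876] rpy [178.59  -1.45  71.42] F [ 0.5 -0.4  0.2] w 0.0006
shift mm [-7.9 -0.6 63.4] rot deg [ 1.41 -1.45  0.15]
```

Call:
jog_arm(
  series=[
    {"x":-0.006,"y":-0.0005,"z":0.005,"rx":1.2,"ry":-1.2,"rz":0.1},
    {"x":0,"y":0,"z":0.006,"rx":0,"ry":0,"rz":0},
    {"x":0,"y":0,"z":0.006,"rx":0,"ry":0,"rz":0},
  ],
)

```text
time: 3.43
tool_pos: [0.4726, 0.2866, 0.0715]
ee_rot: [3.136, -0.005, 1.244]
wrist_force: [0.3, -0.1, -1.2]
width: 0.0005
```

```bash
python3 -c "
from h import *
delta([.4725,.2857,.024],[180,0,71.25])"
```

```text
t 3.43 pos [0.4726 0.2866 0.0715] rpy [179.71  -0.31  71.29] F [ 0.3 -0.1 -1.2] w 0.0005
shift mm [-1.1 -0.1 47.5] rot deg [ 0.29 -0.31  0.04]
```

Call:
jog_arm(
  series=[
    {"x":-0.001,"y":0,"z":0.01,"rx":0.3,"ry":-0.3,"rz":0},
    {"x":0,"y":0,"z":0.01,"rx":0,"ry":0,"rz":0},
    {"x":0,"y":0,"z":0.01,"rx":0,"ry":0,"rz":0},
    {"x":0,"y":0,"z":0.008,"rx":0,"ry":0,"rz":0},
    {"x":0,"y":0,"z":0.004,"rx":0,"ry":0,"rz":0},
  ],
)

```text
time: 3.85
tool_pos: [0.4708, 0.2841, 0.0216]
ee_rot: [-3.137, 0.005, 1.243]
wrist_force: [-0.6, -0.7, 0.1]
width: -0.0
```

```bash
python3 -c "
from h import *
delta([.4725,.2857,.024],[180,0,71.25])"
```

```text
t 3.85 pos [0.4708 0.2841 0.0216] rpy [-179.71    0.27   71.23] F [-0.6 -0.7  0.1] w -0.0
shift mm [ 2.   1.1 -2.4] rot deg [-0.29  0.27 -0.02]
```

Call:
jog_arm(
  series=[
    {"x":0.002,"y":-0.005,"z":-0.001,"rx":-0.3,"ry":0.2,"rz":0},
    {"x":0,"y":-0.005,"z":0,"rx":0,"ry":0,"rz":0},
    {"x":0,"y":-0.004,"z":0,"rx":0,"ry":0,"rz":0},
    {"x":0,"y":-0.002,"z":0,"rx":0,"ry":0,"rz":0},
  ],
)

```text
time: 4.18
tool_pos: [0.4599, 0.2898, 0.0213]
ee_rot: [3.13, 0.001, 1.243]
wrist_force: [7.8, -1.1, -4.0]
width: 0.0008
```

```bash
python3 -c "
from h import *
import numpy as np
delta([.4725,.2857,.024],[180,0,71.25])"
```

```text
t 4.18 pos [0.4599 0.2898 0.0213] rpy [1.7933e+02 7.0000e-02 7.1230e+01] F [ 7.8 -1.1 -4. ] w 0.0008
shift mm [ 0.1 13.2 -2.6] rot deg [ 0.67  0.07 -0.02]
```

Call:
jog_arm(
  series=[
    {"x":0,"y":-0.004,"z":-0.001,"rx":0.7,"ry":0,"rz":0},
    {"x":0,"y":-0.004,"z":0,"rx":0,"ry":0,"rz":0},
    {"x":0,"y":-0.003,"z":0,"rx":0,"ry":0,"rz":0},
    {"x":0,"y":-0.002,"z":0,"rx":0,"ry":0,"rz":0},
  ],
)

```text
time: 4.52
tool_pos: [0.4582, 0.2915, 0.024]
ee_rot: [3.113, -0.003, 1.244]
wrist_force: [6.9, -3.5, -6.4]
width: 0.0008
```

```bash
cat >> h.py <<'E'
C=np.array([.638,.2295])
def polar():
    from bench import robot
    o=robot.get_obs(); d=o['tool_pos'][:2]-C; a=np.degrees(np.arctan2(d[1],d[0]))%360; u=d/np.linalg.norm(d)
    F=o['wrist_force']
    print("r",round(np.linalg.norm(d),4),"ang",round(a,2),"Frad",round(F[:2]@u,1),"Ftan",round(-F[0]*u[1]+F[1]*u[0],1))
    delta([*o['tool_pos'][:2],.024],[180,0,a-90])
E
python3 -c "
from h import *
polar()"
```

```text
r 0.1901 ang 160.97 Frad -7.7 Ftan 1.0
t 4.52 pos [0.4582 0.2915 0.024 ] rpy [178.37  -0.2   71.3 ] F [ 6.9 -3.5 -6.4] w 0.0008
shift mm [ 0.  0. -0.] rot deg [ 1.63 -0.2   0.32]
```

Call:
jog_arm(
  series=[
    {"x":0,"y":-0.008,"z":0,"rx":2.5,"ry":-0.2,"rz":0},
    {"x":0,"y":-0.007,"z":0,"rx":1,"ry":0,"rz":0},
  ],
)

```text
time: 4.68
tool_pos: [0.45, 0.2942, 0.0242]
ee_rot: [-3.125, -0.001, 1.245]
wrist_force: [10.3, -2.5, -9.6]
width: 0.0002
```

```bash
python3 -c "
from h import *
polar()"
```

```text
r 0.1988 ang 161.0 Frad -10.6 Ftan -1.0
t 4.68 pos [0.45   0.2942 0.0242] rpy [-1.7904e+02 -8.0000e-02  7.1340e+01] F [10.3 -2.5 -9.6] w 0.0002
shift mm [-0.   0.   0.2] rot deg [-0.96 -0.08  0.35]
```

Call:
jog_arm(
  series=[
    {"x":-0.008,"y":-0.003,"z":0,"rx":0,"ry":0,"rz":-2.0},
    {"x":-0.0104,"y":-0.003,"z":0,"rx":0,"ry":0,"rz":-3},
  ],
)

```text
time: 4.85
tool_pos: [0.447, 0.2779, 0.0247]
ee_rot: [3.139, -0.006, 1.336]
wrist_force: [10.3, -2.3, -7.1]
width: 0.0009
```

```bash
python3 -c "
from h import *
polar()"
```

```text
r 0.1971 ang 165.8 Frad -10.5 Ftan -0.3
t 4.85 pos [0.447  0.2779 0.0247] rpy [179.86  -0.35  76.52] F [10.3 -2.3 -7.1] w 0.0009
shift mm [-0.  -0.   0.7] rot deg [ 0.14 -0.35  0.73]
```

Call:
jog_arm(
  series=[
    {"x":-0.0104,"y":-0.005,"z":0,"rx":0.5,"ry":-0.3,"rz":-2.5},
    {"x":-0.0104,"y":-0.004,"z":0,"rx":0.3,"ry":0,"rz":-3},
    {"x":-0.0104,"y":-0.004,"z":0,"rx":0.3,"ry":0,"rz":-3},
  ],
)

```text
time: 5.1
tool_pos: [0.4398, 0.2479, 0.0254]
ee_rot: [3.128, -0.004, 1.492]
wrist_force: [10.6, -0.4, -9.5]
width: 0.0003
```

```bash
python3 -c "
from h import *
polar()
from bench import cams
s=cams.snapshot('top');pickle.dump(s,open('top2.pkl','wb'))
b=(200,165,290,255)
cv2.imwrite(f'pics/top2.png',cv2.resize(s['img'][b[1]:b[3],b[0]:b[2],::-1],None,fx=6,fy=6,interpolation=cv2.INTER_CUBIC))
"
```

```text
r 0.199 ang 174.7 Frad -10.6 Ftan -0.5
t 5.1 pos [0.4398 0.2479 0.0254] rpy [179.21  -0.21  85.51] F [10.6 -0.4 -9.5] w 0.0003
shift mm [-0.  -0.   1.4] rot deg [ 0.79 -0.22  0.81]
```

View pics/top2.png

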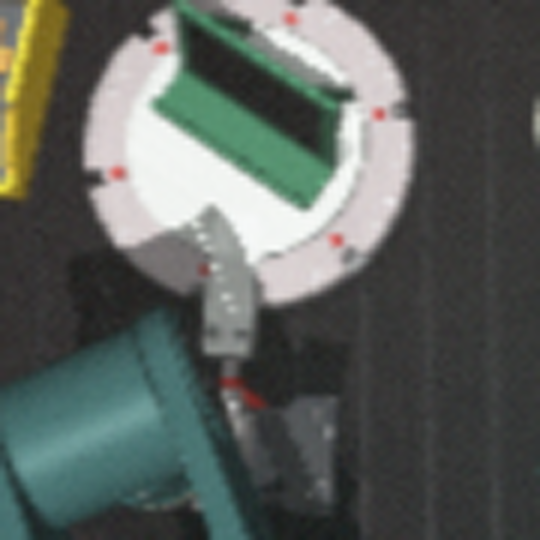

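The easel is turning with the ring: the pin arm is clear of its notch and that notch's red dot shows at (234,210). I'll keep turning.

Call:
jog_arm(
  series=[
    {"x":-0.0104,"y":-0.004,"z":0.001,"rx":0.8,"ry":-0.2,"rz":-2.5},
    {"x":-0.0104,"y":-0.004,"z":0,"rx":0.3,"ry":0,"rz":-3},
    {"x":-0.0104,"y":-0.004,"z":0,"rx":0.3,"ry":0,"rz":-3},
    {"x":-0.0104,"y":-0.004,"z":0,"rx":0.3,"ry":0,"rz":-3},
  ],
)

```text
time: 5.48
tool_pos: [0.4405, 0.2064, 0.0277]
ee_rot: [3.112, -0.001, 1.705]
wrist_force: [10.6, 0.8, -9.8]
width: 0.0008
```

```bash
python3 -c "
from h import *
polar()
"
```

```text
r 0.1988 ang 186.68 Frad -10.6 Ftan 0.4
t 5.48 pos [0.4405 0.2064 0.0277] rpy [ 1.7832e+02 -7.0000e-02  9.7670e+01] F [10.6  0.8 -9.8] w 0.0008
shift mm [-0.  -0.1  3.7] rot deg [ 1.68 -0.08  0.99]
```

Call:
jog_arm(
  series=[
    {"x":-0.0104,"y":-0.004,"z":0.003,"rx":1.7,"ry":-0.1,"rz":-2},
    {"x":-0.0104,"y":-0.004,"z":0.001,"rx":0.8,"ry":0,"rz":-3},
    {"x":-0.0104,"y":-0.004,"z":0.001,"rx":0.6,"ry":0,"rz":-3},
    {"x":-0.0104,"y":-0.004,"z":0.001,"rx":0.6,"ry":0,"rz":-3},
  ],
)

```text
time: 5.82
tool_pos: [0.4517, 0.1674, 0.0282]
ee_rot: [3.126, -0.001, 1.907]
wrist_force: [9.0, 4.8, -8.0]
width: 0.0005
```

```bash
python3 -c "
from h import *
polar()
"
```

```text
r 0.1964 ang 198.43 Frad -10.0 Ftan -1.7
t 5.82 pos [0.4517 0.1674 0.0282] rpy [ 1.7913e+02 -5.0000e-02  1.0928e+02] F [ 9.   4.8 -8. ] w 0.0005
shift mm [-0.  -0.1  4.2] rot deg [ 0.87 -0.06  0.85]
```

Call:
jog_arm(
  series=[
    {"x":-0.0104,"y":-0.006,"z":0.003,"rx":1.2,"ry":-0.1,"rz":-2},
    {"x":-0.0104,"y":-0.005,"z":0.001,"rx":0.6,"ry":0,"rz":-3},
    {"x":-0.0104,"y":-0.005,"z":0.001,"rx":0.6,"ry":0,"rz":-3},
    {"x":-0.0104,"y":-0.0045,"z":0.001,"rx":0.6,"ry":0,"rz":-3},
    {"x":-0.0104,"y":-0.0045,"z":0.001,"rx":0.6,"ry":0,"rz":-3},
  ],
)

```text
time: 6.23
tool_pos: [0.472, 0.1206, 0.0284]
ee_rot: [3.128, 0.003, 2.165]
wrist_force: [7.4, 7.1, -7.7]
width: 0.0005
```

```bash
python3 -c "
from h import *
polar()
"
```

```text
r 0.1985 ang 213.26 Frad -10.0 Ftan -1.9
t 6.23 pos [0.472  0.1206 0.0284] rpy [179.22   0.2  124.03] F [ 7.4  7.1 -7.7] w 0.0005
shift mm [ 0.  -0.1  4.4] rot deg [0.78 0.19 0.77]
```

Call:
jog_arm(
  series=[
    {"x":-0.0104,"y":-0.0055,"z":0.003,"rx":1.0,"ry":0,"rz":-2.2},
    {"x":-0.008,"y":-0.0045,"z":0.001,"rx":0.6,"ry":0,"rz":-2.5},
  ],
)

```text
time: 6.4
tool_pos: [0.4835, 0.1053, 0.0283]
ee_rot: [3.13, 0.007, 2.251]
wrist_force: [8.0, 7.5, -8.5]
width: 0.0002
```

```bash
python3 -c "
from h import *
polar()
from bench import cams
s=cams.snapshot('top');pickle.dump(s,open('top3.pkl','wb'))
b=(200,165,290,255)
cv2.imwrite(f'pics/top3.png',cv2.resize(s['img'][b[1]:b[3],b[0]:b[2],::-1],None,fx=6,fy=6,interpolation=cv2.INTER_CUBIC))
"
```

```text
r 0.1982 ang 218.78 Frad -10.9 Ftan -0.9
t 6.4 pos [0.4835 0.1053 0.0283] rpy [179.34   0.42 128.99] F [ 8.   7.5 -8.5] w 0.0002
shift mm [ 0.  -0.   4.3] rot deg [0.66 0.42 0.21]
```

View pics/top3.png

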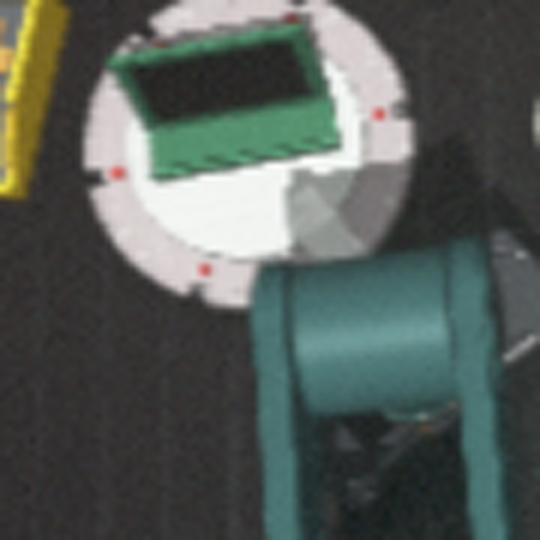

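Call:
jog_arm(
  series=[
    {"x":-0.005,"y":-0.0015,"z":0.002,"rx":0.6,"ry":0.4,"rz":-1.2},
    {"x":-0.004,"y":-0.0015,"z":0.001,"rx":0.3,"ry":0,"rz":-1.0},
  ],
)

```text
time: 6.62
tool_pos: [0.4946, 0.1015, 0.0284]
ee_rot: [3.124, 0.004, 2.293]
wrist_force: [5.4, 5.1, -6.8]
width: 0.0006
```

```bash
python3 -c "
from h import *
polar()
"
```

```text
r 0.1922 ang 221.76 Frad -7.4 Ftan -0.2
t 6.62 pos [0.4946 0.1015 0.0284] rpy [178.99   0.25 131.37] F [ 5.4  5.1 -6.8] w 0.0006
shift mm [ 0.  -0.1  4.4] rot deg [ 1.01  0.25 -0.39]
```

Call:
jog_arm(
  series=[
    {"x":0,"y":0.004,"z":0.001,"rx":0.5,"ry":0.2,"rz":0},
    {"x":0,"y":0.004,"z":0,"rx":0.3,"ry":0,"rz":0},
    {"x":0,"y":0.004,"z":0,"rx":0,"ry":0,"rz":0},
  ],
)

```text
time: 6.87
tool_pos: [0.5064, 0.1121, 0.03]
ee_rot: [3.13, 0.003, 2.294]
wrist_force: [0.1, 0.7, -0.6]
width: 0.0004
```

```bash
python3 -c "
from h import *
polar()
"
```

```text
r 0.1763 ang 221.75 Frad -0.5 Ftan -0.4
t 6.87 pos [0.5064 0.1121 0.03  ] rpy [1.7933e+02 1.7000e-01 1.3141e+02] F [ 0.1  0.7 -0.6] w 0.0004
shift mm [ 0.  -0.1  6. ] rot deg [ 0.67  0.18 -0.34]
```

Call:
jog_arm(
  series=[
    {"x":0,"y":0,"z":-0.01,"rx":0.6,"ry":0.2,"rz":0},
    {"x":0,"y":0,"z":-0.03,"rx":0,"ry":0,"rz":0},
    {"x":0,"y":0,"z":-0.04,"rx":0,"ry":0,"rz":0},
    {"x":0,"y":0,"z":-0.04,"rx":0,"ry":0,"rz":0},
    {"x":0,"y":0,"z":-0.04,"rx":0,"ry":0,"rz":0},
    {"x":0,"y":0,"z":-0.04,"rx":0,"ry":0,"rz":0},
    {"x":0,"y":0,"z":-0.04,"rx":0,"ry":0,"rz":0},
    {"x":0,"y":0,"z":-0.02,"rx":0,"ry":0,"rz":0},
  ],
)

```text
time: 7.53
tool_pos: [0.4989, 0.1139, 0.2942]
ee_rot: [-3.122, -0.011, 2.296]
wrist_force: [0.3, 0.0, -0.4]
width: 0.0003
```

```bash
python3 -c "
from h import *
polar()
from bench import cams
for n,b in (('top',(200,165,290,255)),('scene',(360,130,450,220))):
  s=cams.snapshot(n);pickle.dump(s,open(n+'4.pkl','wb'))
  cv2.imwrite(f'pics/{n}4.png',cv2.resize(s['img'][b[1]:b[3],b[0]:b[2],::-1],None,fx=6,fy=6,interpolation=cv2.INTER_CUBIC))
"
```

```text
r 0.1809 ang 219.73 Frad -0.2 Ftan 0.2
t 7.53 pos [0.4989 0.1139 0.2942] rpy [-178.86   -0.66  131.58] F [ 0.3  0.  -0.4] w 0.0003
shift mm [ -3.1   5.4 270.2] rot deg [-1.15 -0.64  1.85]
```

View pics/top4.png

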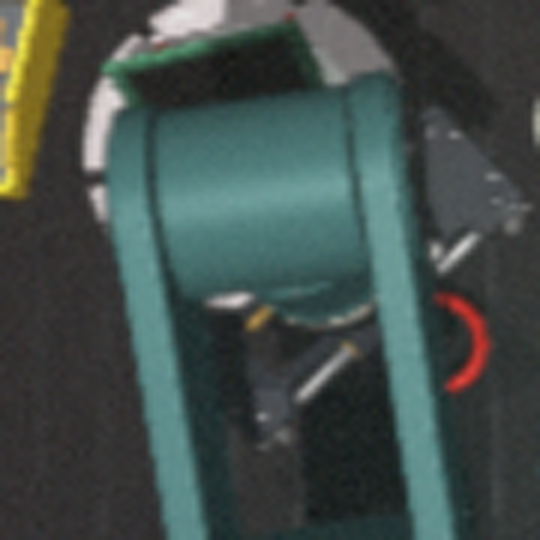

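View pics/scene4.png

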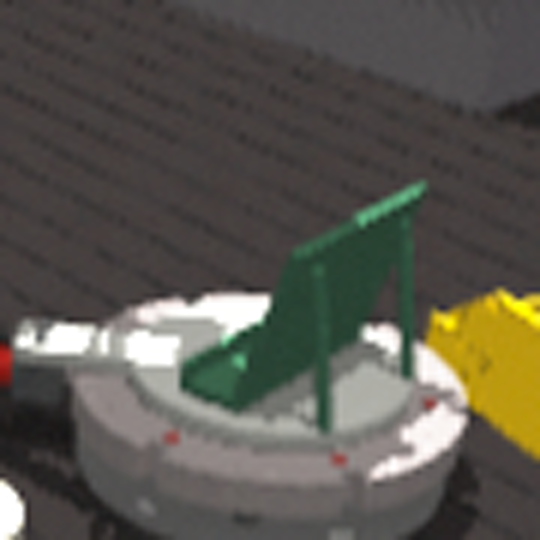

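```bash
cat > fit.py <<'E'
from h import *
from scipy.optimize import least_squares
t=pickle.load(open("top0.pkl","rb"));s=pickle.load(open("scene0.pkl","rb"))
un=lambda P,f,x0,y0:(np.array(P,float)+.5)/f-.5+[x0,y0]
# order: back +y, back -y, front +y, front -y
tp=un([(172,197),(450,126),(180,215),(449,148)],9,325,155)
sp=un([(372,65),(175,158),(362,50),(168,146)],6,240,180)
def panel(p,H=.175,tilt=None,z0=.012):
    x,y,yaw=p[:3]; a=np.radians(15) if len(p)<4 else p[3]
    Rz=R.from_euler('z',yaw).as_matrix(); up=np.array([np.sin(a),0,np.cos(a)]); n=np.array([np.cos(a),0,-np.sin(a)]); e=np.array([0,.055,0])
    L=np.array([up*H+.004*n+e,up*H+.004*n-e,up*H-.004*n+e,up*H-.004*n-e,e-.004*n,-e-.004*n,e+.004*n,-e+.004*n])
    return L@Rz.T+[x,y,z0]
def res(p): 
    P=panel(p)[:4]; return np.r_[(proj(t,P)-tp).ravel(),(proj(s,P)-sp).ravel()]
if __name__=="__main__":
    for p0 in ([.6,-.1,.2],[.6,-.1,.2,.26]):
        f=least_squares(res,p0); print(f.x,np.degrees(f.x[2:])); print(np.round(f.fun.reshape(-1,2),2).tolist())
    p=f.x
    f3=least_squares(res,[.6,-.1,.2]).x
    for n,q,b,k in (("top",t,(325,155,390,215),9),("scene",s,(240,180,330,275),6)):
        im=np.ascontiguousarray(cv2.resize(q["img"][b[1]:b[3],b[0]:b[2],::-1],None,fx=k,fy=k,interpolation=cv2.INTER_CUBIC))
        P=((proj(q,panel(f3))+.5-[b[0],b[1]])*k-.5)
        for i,j in ((0,1),(2,3),(0,2),(1,3),(2,4),(3,5),(4,5),(0,6),(1,7),(6,7)): cv2.line(im,tuple(int(v) for v in P[i]),tuple(int(v) for v in P[j]),(0,255,255),1)
        cv2.imwrite(f"pics/fit_{n}.png",im)
E
python3 fit.py
```

```text
[ 0.61044319 -0.22210506  0.23252813] [13.32288025]
[[0.25, -0.03], [-0.58, -0.06], [-0.02, -0.07], [0.21, -0.57], [0.36, -0.64], [0.18, -0.28], [-0.08, 0.17], [-0.79, -0.16]]
[ 0.60682194 -0.22265502  0.23181834  0.28160389] [13.28221259 16.13471457]
[[0.18, 0.13], [-0.66, 0.12], [-0.09, 0.06], [0.14, -0.41], [0.36, -0.37], [0.19, -0.01], [-0.06, 0.39], [-0.76, 0.06]]
```

View pics/fit_top.png

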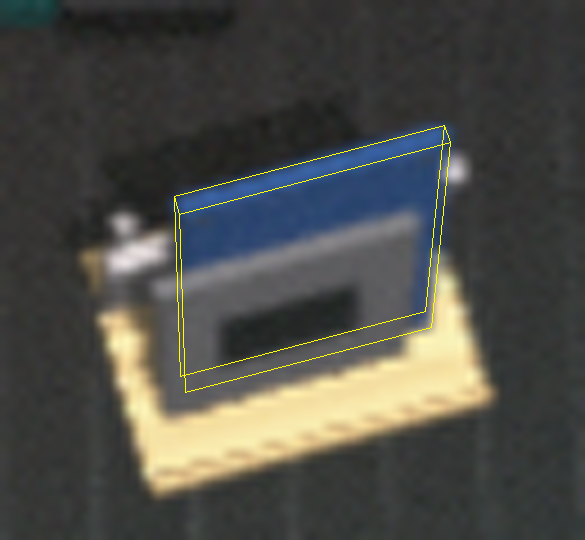

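View pics/fit_scene.png

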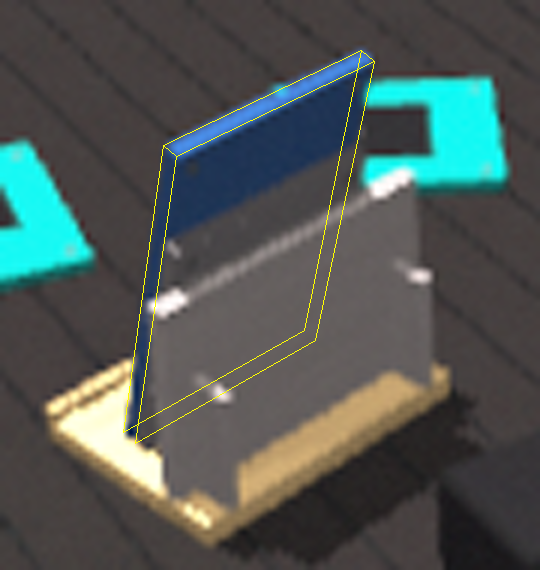

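Call:
jog_arm(
  series=[
    {"x":0,"y":0,"z":0,"rx":0,"ry":0,"rz":7},
    {"x":0,"y":0,"z":0,"rx":0,"ry":0,"rz":7},
    {"x":0,"y":0,"z":0,"rx":0,"ry":0,"rz":7},
    {"x":0,"y":0,"z":0,"rx":0,"ry":0,"rz":7},
    {"x":0,"y":0,"z":0,"rx":0,"ry":0,"rz":7},
    {"x":0,"y":0,"z":0,"rx":0,"ry":0,"rz":7},
    {"x":0,"y":0,"z":0,"rx":0,"ry":0,"rz":7},
    {"x":0,"y":0,"z":0,"rx":0,"ry":0,"rz":7},
    {"x":0,"y":0,"z":0,"rx":0,"ry":0,"rz":7},
    {"x":0,"y":0,"z":0,"rx":0,"ry":0,"rz":7},
    {"x":0,"y":0,"z":0,"rx":0,"ry":0,"rz":7},
    {"x":0,"y":0,"z":0,"rx":0,"ry":0,"rz":7},
  ],
  claw=0.5,
)

```text
time: 8.63
tool_pos: [0.4895, 0.1147, 0.2768]
ee_rot: [-3.113, 0.044, 0.795]
wrist_force: [0.2, 0.6, 0.4]
width: 0.0469
```

Call:
jog_arm(
  series=[
    {"x":0,"y":0,"z":0,"rx":0,"ry":0,"rz":7},
    {"x":0,"y":0,"z":0,"rx":0,"ry":0,"rz":7},
    {"x":0,"y":0,"z":0,"rx":0,"ry":0,"rz":7},
    {"x":0,"y":0,"z":0,"rx":0,"ry":0,"rz":7},
  ],
)

```text
time: 8.97
tool_pos: [0.4851, 0.1148, 0.2689]
ee_rot: [-3.137, 0.067, 0.295]
wrist_force: [-0.9, 0.5, -0.0]
width: 0.0471
```

```bash
python3 -c "
from h import *
delta([.6678,-.2080,.2700],[180,0,13.3])
delta([.6678,-.2080,.2700],[180,15,13.3])
"
```

```text
t 8.97 pos [0.4851 0.1148 0.2689] rpy [-179.72    3.83   16.91] F [-0.9  0.5 -0. ] w 0.0471
shift mm [ 80.6 362.   -8.2] rot deg [-0.16  3.84  3.6 ]
t 8.97 pos [0.4851 0.1148 0.2689] rpy [-179.72    3.83   16.91] F [-0.9  0.5 -0. ] w 0.0471
shift mm [ 80.6 362.   -8.2] rot deg [  0.31 -11.16   3.6 ]
```

Call:
jog_arm(
  series=[
    {"x":0.007,"y":0.032,"z":-0.002,"rx":0,"ry":-1,"rz":1},
    {"x":0.007,"y":0.034,"z":-0.002,"rx":0,"ry":-1,"rz":1},
    {"x":0.007,"y":0.034,"z":-0.002,"rx":0,"ry":-1,"rz":1},
    {"x":0.007,"y":0.034,"z":-0.002,"rx":0,"ry":-1,"rz":0},
    {"x":0.007,"y":0.034,"z":-0.002,"rx":0,"ry":-1,"rz":0},
    {"x":0.007,"y":0.034,"z":-0.002,"rx":0,"ry":-1,"rz":0},
    {"x":0.007,"y":0.034,"z":-0.002,"rx":0,"ry":-1,"rz":0},
    {"x":0.007,"y":0.034,"z":-0.002,"rx":0,"ry":-1,"rz":0},
    {"x":0.007,"y":0.03,"z":-0.002,"rx":0,"ry":-1,"rz":0},
    {"x":0.007,"y":0.02,"z":-0.002,"rx":0,"ry":-1,"rz":0},
  ],
)

```text
time: 9.8
tool_pos: [0.6293, -0.1819, 0.2589]
ee_rot: [-3.129, 0.28, 0.25]
wrist_force: [0.4, -0.5, 1.0]
width: 0.047
```

```bash
python3 -c "
from h import *
delta([.6678,-.2080,.2700],[180,15,13.3])
"
```

```text
t 9.8 pos [ 0.6293 -0.1819  0.2589] rpy [-179.26   16.03   14.33] F [ 0.4 -0.5  1. ] w 0.047
shift mm [ 26.6  34.5 -19.6] rot deg [-0.46  1.04  0.99]
```

Before going down I'll take fresh pictures of the stand and rack, now that the arm has moved away.

Call:
jog_arm(
  series=[
    {"x":0.013,"y":0.014,"z":-0.01,"rx":-0.4,"ry":0.5,"rz":1},
    {"x":0.01,"y":0.01,"z":-0.007,"rx":0,"ry":0,"rz":0},
    {"x":0.003,"y":0.004,"z":-0.002,"rx":0,"ry":0,"rz":0},
    {"x":0,"y":0,"z":0,"rx":0,"ry":0,"rz":0},
  ],
)

```text
time: 10.13
tool_pos: [0.6657, -0.2081, 0.2562]
ee_rot: [-3.132, 0.29, 0.226]
wrist_force: [0.1, 0.3, -0.5]
width: 0.0471
```

```bash
python3 -c "
from h import *
delta([.6678,-.2080,.2700],[180,15,13.3])
from bench import cams
for n,b,k in (('top',(195,135,405,265),3.6),('scene',(230,130,460,280),3.4)):
  s=cams.snapshot(n);pickle.dump(s,open(n+'5.pkl','wb'))
  cv2.imwrite(f'pics/{n}5.png',cv2.resize(s['img'][b[1]:b[3],b[0]:b[2],::-1],None,fx=k,fy=k,interpolation=cv2.INTER_CUBIC))
  print([(r['bbox'],r['p']) for r in cams.look_for('ledge',s)])
s=pickle.load(open('top5.pkl','rb'));b=(205,155,285,255)
cv2.imwrite('pics/top5b.png',cv2.resize(s['img'][b[1]:b[3],b[0]:b[2],::-1],None,fx=6,fy=6,interpolation=cv2.INTER_CUBIC))
"
```

```text
t 10.13 pos [ 0.6657 -0.2081  0.2562] rpy [-179.47   16.64   12.97] F [ 0.1  0.3 -0.5] w 0.0471
shift mm [ -2.    0.3 -13.8] rot deg [-0.62  1.64 -0.33]
[([221.2, 167.6, 45.6, 52.7], 0.57), ([175.1, 156.2, 33.9, 42.2], 0.3)]
[([345.0, 159.4, 90.8, 46.7], 0.6)]
```

View pics/top5.png

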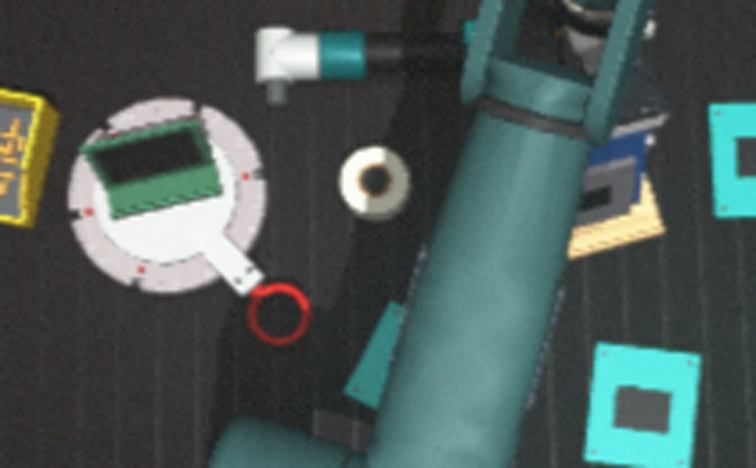

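View pics/scene5.png

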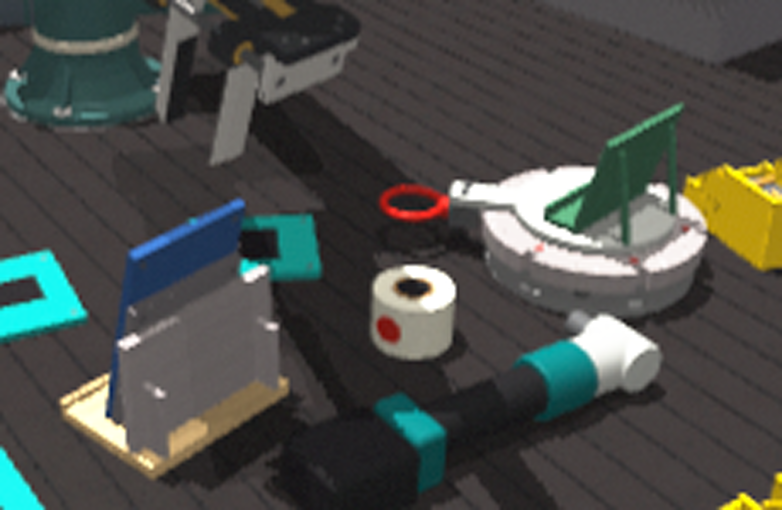

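View pics/top5b.png

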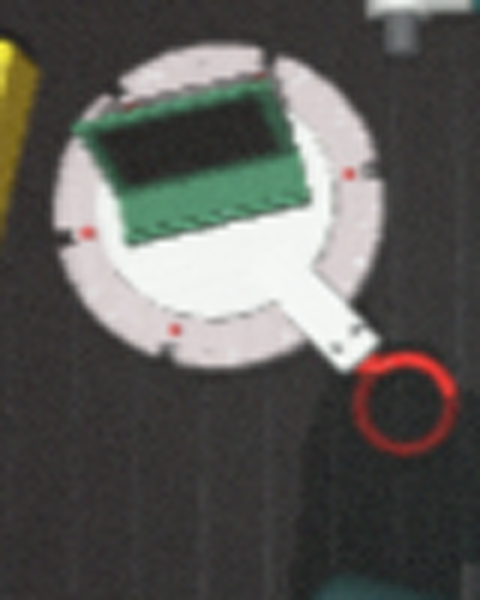

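```bash
cat > fite.py <<'E'
from h import *
from scipy.optimize import least_squares
t=pickle.load(open("top5.pkl","rb"));s=pickle.load(open("scene5.pkl","rb"))
un=lambda P,f,x0,y0:(np.array(P,float)+.5)/f-.5+[x0,y0]
im=t["img"].astype(int)
f=6;b=(205,155,285,255);c=cv2.resize(t["img"][b[1]:b[3],b[0]:b[2]],None,fx=f,fy=f,interpolation=cv2.INTER_CUBIC).astype(int)
m=((c[...,0]-np.maximum(c[...,1],c[...,2]))>30).astype(np.uint8)
n,l,st,ce=cv2.connectedComponentsWithStats(m); i=1+np.argmax(st[1:,4])
(cx,cy),rad=cv2.minEnclosingCircle(np.argwhere(l==i)[:,::-1].astype(np.float32))
r=ray(t,un([(cx,cy)],6,205,155),.04)[0];d=r[:2]-[.6376,.2299]
print("ring",r,rad/6,np.linalg.norm(d),np.degrees(np.arctan2(d[1],d[0]))%360)
def pts(p,off=0):
    x,y,yaw=p; a=np.radians(15)
    L=np.array([[.004+.095*np.sin(a),.06,.07+.095*np.cos(a)],[.004+.095*np.sin(a),-.06,.07+.095*np.cos(a)],[.004,.06,.07],[.004,-.06,.07],[-.022,.06,.08],[-.022,-.06,.08],[-.022,.06,.07],[-.022,-.06,.07]])
    return L@R.from_euler('z',yaw).as_matrix().T+[x,y,0]
if __name__=="__main__":
    tp=un([(78,129),(272,80),(122,196),(299,154)],6,205,155)
    fu=lambda p:(proj(t,pts(p)[:4])-tp).ravel()
    g=least_squares(fu,[.63,.23,.15]);print(g.x,np.degrees(g.x[2]),np.round(g.fun.reshape(-1,2),2).tolist())
    d=g.x[:2]-[.6378,.2297]; Rm=R.from_euler('z',-g.x[2]).as_matrix()[:2,:2]; print("L in stand",Rm@d)
    for n,q,b,k in (("top",t,(205,155,285,235),7),("scene",s,(360,150,450,225),7)):
        im=np.ascontiguousarray(cv2.resize(q["img"][b[1]:b[3],b[0]:b[2],::-1],None,fx=k,fy=k,interpolation=cv2.INTER_CUBIC))
        P=((proj(q,pts(g.x))+.5-[b[0],b[1]])*k-.5)
        for i,j in ((0,1),(2,3),(0,2),(1,3),(4,5)): cv2.line(im,tuple(int(v) for v in P[i]),tuple(int(v) for v in P[j]),(0,255,255),1)
        cv2.imwrite(f"pics/fite_{n}.png",im)
E
python3 fite.py
```

```text
ring [0.50970366 0.11446636 0.04      ] 9.599608103434244 0.1722858075045016 222.06802681892455
[0.64881197 0.22967834 0.21447623] 12.288583028352702 [[-0.21, 0.06], [0.07, 0.3], [-0.62, 0.07], [0.77, -0.46]]
L in stand [ 0.01075505 -0.00236491]
```

View pics/fite_top.png

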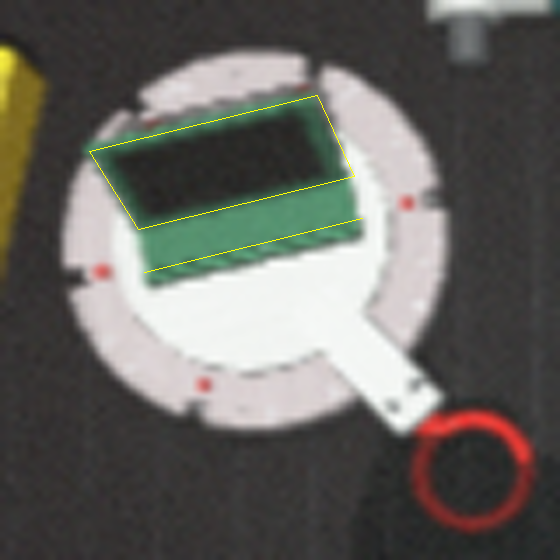

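View pics/fite_scene.png

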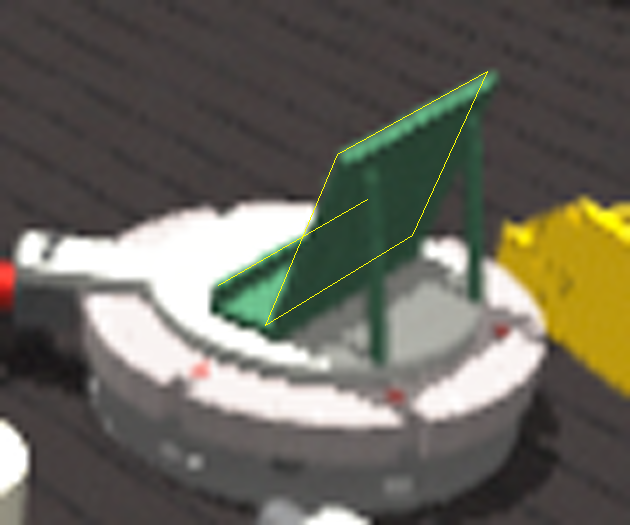

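Run:
```python
from h import *
t=pickle.load(open("top5.pkl","rb"));s=pickle.load(open("scene5.pkl","rb"))
def mask(p,b,f=8):
    c=cv2.resize(p["img"][b[1]:b[3],b[0]:b[2]],None,fx=f,fy=f,interpolation=cv2.INTER_CUBIC).astype(int)
    m=(c[...,1]-c[...,0]>18).astype(np.uint8)
    n,l,st,ce=cv2.connectedComponentsWithStats(m);i=1+np.argmax(st[1:,4]);return (l==i).astype(np.uint8),c
un=lambda P,f,x0,y0:(np.array(P,float)+.5)/f-.5+[x0,y0]
m,c=mask(t,(205,155,285,235)); v=c.astype(np.uint8)[:,:,::-1].copy()
cn=max(cv2.findContours(m,0,2)[0],key=cv2.contourArea)
h=cv2.approxPolyDP(cv2.convexHull(cn),8,True)[:,0]; print(un(h,8,205,155).round(2).tolist())
cv2.drawContours(v,[cn],-1,(0,0,255),1); 
for q in h: cv2.circle(v,tuple(int(k) for k in q),4,(255,0,255),1)
cv2.imwrite("pics/m_t.png",v[:520])
m,c=mask(s,(360,150,450,225),7); v=c.astype(np.uint8)[:,:,::-1].copy()
cn=max(cv2.findContours(m,0,2)[0],key=cv2.contourArea);h=cv2.approxPolyDP(cv2.convexHull(cn),6,True)[:,0];print(un(h,7,360,150).round(2).tolist())
cv2.drawContours(v,[cn],-1,(0,0,255),1)
for q in h: cv2.circle(v,tuple(int(k) for k in q),4,(255,0,255),1)
cv2.imwrite("pics/m_s.png",v)
```

```text
[[249.19, 167.94], [255.06, 181.06], [255.81, 187.94], [225.06, 195.06], [216.44, 175.44]]
[[430.57, 160.14], [428.0, 192.14], [414.0, 201.29], [398.71, 198.0], [389.71, 194.0], [390.14, 189.71], [408.43, 170.71], [427.86, 160.29]]
```

View pics/m_t.png

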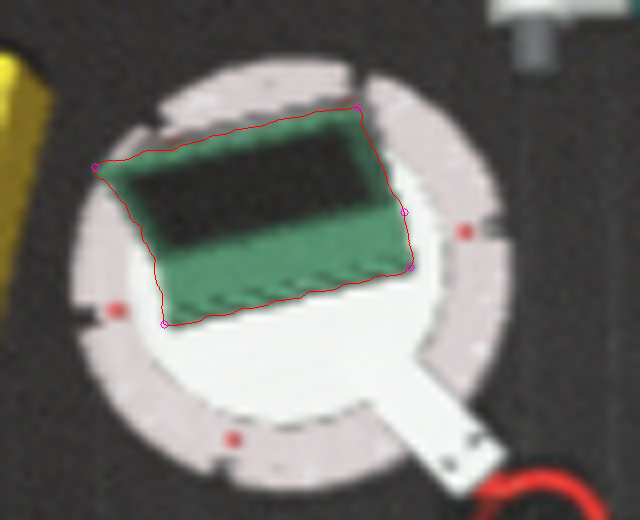

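View pics/m_s.png

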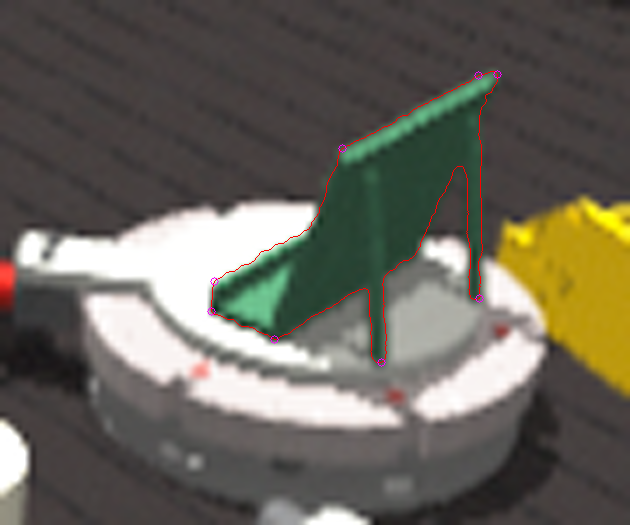

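Run:
```python
from h import *
t=pickle.load(open("top5.pkl","rb"));s=pickle.load(open("scene5.pkl","rb"))
for n,q,a,b,z in (("lip",t,(225.06,195.06),(255.81,187.94),.075),("top",t,(216.44,175.44),(249.19,167.94),.162),("stop",s,(429.6,160.0),(408.7,170.7),.162),("slip",s,(408,182.5),(390.14,189.71),.08)):
    P=ray(q,[a,b],z);d=P[0]-P[1];print(n,P.round(4).tolist(),"len",np.linalg.norm(d).round(4),"yaw",np.degrees(np.arctan2(-d[0],d[1])).round(2),"mid",P.mean(0).round(4))
```

```text
lip [[0.6093, 0.285, 0.075], [0.6331, 0.169, 0.075]] len 0.1184 yaw 11.59 mid [0.6212 0.227  0.075 ]
top [[0.6666, 0.2977, 0.162], [0.6906, 0.18, 0.162]] len 0.1202 yaw 11.51 mid [0.6786 0.2388 0.162 ]
stop [[0.666, 0.2937, 0.162], [0.6865, 0.1837, 0.162]] len 0.1118 yaw 10.55 mid [0.6763 0.2387 0.162 ]
slip [[0.6306, 0.2493, 0.08], [0.6359, 0.1673, 0.08]] len 0.0822 yaw 3.66 mid [0.6333 0.2083 0.08  ]
```

```bash
python3 -c "
from h import *
delta([.6452,-.2139,.1453],[180,15,13.3])
"
```

```text
t 10.33 pos [ 0.6648 -0.2065  0.2585] rpy [-179.5    16.54   13.06] F [-0.4 -0.6 -0.5] w 0.047
shift mm [ 12.3   3.8 114.4] rot deg [-0.56  1.54 -0.24]
```

Call:
jog_arm(
  series=[
    {"x":0.009,"y":0.0035,"z":0.005,"rx":-0.6,"ry":1.5,"rz":-0.2},
    {"x":0,"y":0,"z":0.015,"rx":0,"ry":0,"rz":0},
    {"x":0,"y":0,"z":0.015,"rx":0,"ry":0,"rz":0},
    {"x":0,"y":0,"z":0.008,"rx":0,"ry":0,"rz":0},
    {"x":0,"y":0,"z":0.004,"rx":0,"ry":0,"rz":0},
  ],
)

```text
time: 10.75
tool_pos: [0.6606, -0.207, 0.2149]
ee_rot: [3.136, 0.255, 0.234]
wrist_force: [0.3, -0.2, 0.4]
width: 0.0471
```

```bash
python3 -c "
from h import *
delta([.6452,-.2139,.1453],[180,15,13.3])
"
```

```text
t 10.75 pos [ 0.6606 -0.207   0.2149] rpy [179.69  14.58  13.43] F [ 0.3 -0.2  0.4] w 0.0471
shift mm [ 1.5  2.7 71.5] rot deg [ 0.34 -0.42  0.13]
```

Call:
jog_arm(
  series=[
    {"x":0.0015,"y":0.0025,"z":0.01,"rx":0.3,"ry":-0.4,"rz":0.1},
    {"x":0,"y":0,"z":0.012,"rx":0,"ry":0,"rz":0},
    {"x":0,"y":0,"z":0.012,"rx":0,"ry":0,"rz":0},
    {"x":0,"y":0,"z":0.008,"rx":0,"ry":0,"rz":0},
    {"x":0,"y":0,"z":0.004,"rx":0,"ry":0,"rz":0},
  ],
)

```text
time: 11.17
tool_pos: [0.6501, -0.2104, 0.1711]
ee_rot: [3.139, 0.258, 0.234]
wrist_force: [-0.8, 0.4, 0.1]
width: 0.047
```

```bash
python3 -c "
from h import *
delta([.6452,-.2139,.1453],[180,15,13.3])
from bench import cams
s=cams.snapshot('scene');b=(235,150,335,280)
cv2.imwrite('pics/s6.png',cv2.resize(s['img'][b[1]:b[3],b[0]:b[2],::-1],None,fx=4.5,fy=4.5,interpolation=cv2.INTER_CUBIC))
"
```

```text
t 11.17 pos [ 0.6501 -0.2104  0.1711] rpy [179.84  14.8   13.4 ] F [-0.8  0.4  0.1] w 0.047
shift mm [ 1.2  2.2 26.4] rot deg [ 0.19 -0.2   0.09]
```

View pics/s6.png

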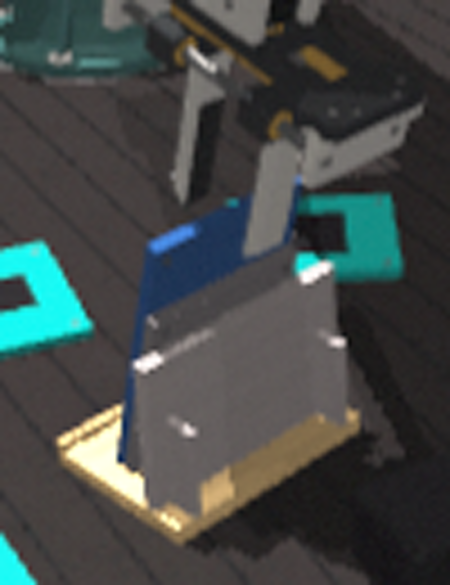

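Call:
jog_arm(
  series=[
    {"x":0.001,"y":0.002,"z":0.01,"rx":0.2,"ry":-0.2,"rz":0.1},
    {"x":0,"y":0,"z":0.007,"rx":0,"ry":0,"rz":0},
    {"x":0,"y":0,"z":0.004,"rx":0,"ry":0,"rz":0},
    {"x":0,"y":0,"z":0.001,"rx":0,"ry":0,"rz":0},
  ],
)

```text
time: 11.55
tool_pos: [0.6461, -0.214, 0.1482]
ee_rot: [3.141, 0.261, 0.232]
wrist_force: [-1.2, -0.5, -0.3]
width: 0.0469
```

```bash
python3 -c "
from h import *
delta([.6452,-.2139,.1453],[180,15,13.3])
"
```

```text
t 11.55 pos [ 0.6461 -0.214   0.1482] rpy [179.99  14.97  13.27] F [-1.2 -0.5 -0.3] w 0.0469
shift mm [-0.1 -0.3  3. ] rot deg [-0.   -0.03 -0.03]
```

Aligned. Closing the gripper.

Call:
jog_arm(
  series=[
    {"x":0,"y":0,"z":0.002,"rx":0,"ry":0,"rz":0},
    {"x":0,"y":0,"z":0,"rx":0,"ry":0,"rz":0},
    {"x":0,"y":0,"z":0,"rx":0,"ry":0,"rz":0},
    {"x":0,"y":0,"z":0,"rx":0,"ry":0,"rz":0},
    {"x":0,"y":0,"z":0,"rx":0,"ry":0,"rz":0},
    {"x":0,"y":0,"z":0,"rx":0,"ry":0,"rz":0},
  ],
  claw=0,
)

```text
time: 12.05
tool_pos: [0.6461, -0.2143, 0.1468]
ee_rot: [3.141, 0.26, 0.231]
wrist_force: [0.6, -0.1, -0.6]
width: 0.0104
```

```bash
python3 -c "
from h import *
delta([.6452,-.2139,.1453],[180,15,13.3])
"
```

```text
t 12.05 pos [ 0.6461 -0.2143  0.1468] rpy [179.95  14.89  13.26] F [ 0.6 -0.1 -0.6] w 0.0104
shift mm [-0.4 -0.5  1.6] rot deg [ 0.04 -0.11 -0.04]
```

Call:
jog_arm(
  series=[
    {"x":0,"y":0,"z":0,"rx":0,"ry":0,"rz":0},
    {"x":0,"y":0,"z":0,"rx":0,"ry":0,"rz":0},
  ],
)

```text
time: 12.22
tool_pos: [0.6456, -0.2144, 0.1471]
ee_rot: [3.141, 0.261, 0.231]
wrist_force: [0.3, -0.4, -0.3]
width: 0.0078
```

Call:
jog_arm(
  series=[
    {"x":0,"y":0,"z":-0.004,"rx":0,"ry":0,"rz":0},
    {"x":0,"y":0,"z":-0.006,"rx":0,"ry":0,"rz":0},
    {"x":0,"y":0,"z":-0.008,"rx":0,"ry":0,"rz":0},
    {"x":0,"y":0,"z":-0.008,"rx":0,"ry":0,"rz":0},
  ],
)

```text
time: 12.55
tool_pos: [0.6516, -0.2121, 0.1704]
ee_rot: [-3.139, 0.265, 0.233]
wrist_force: [-0.8, -0.7, -1.4]
width: 0.008
```

```bash
python3 -c "
from h import *
u=np.array([.2519,.0595,.9659]);p=np.array([.6461,-.2143,.1468])
delta(p+u*.15,[180,14.9,13.25])
"
```

```text
t 12.55 pos [ 0.6516 -0.2121  0.1704] rpy [-179.83   15.19   13.33] F [-0.8 -0.7 -1.4] w 0.008
shift mm [   0.     0.5 -125.7] rot deg [-0.15  0.29  0.07]
```

Gripped: 8 mm opening, −1.4 N for the panel's weight. I'll keep drawing it up along its own plane.

Call:
jog_arm(
  series=[
    {"x":0,"y":0,"z":-0.01,"rx":-0.1,"ry":0.3,"rz":0},
    {"x":0,"y":0,"z":-0.012,"rx":0,"ry":0,"rz":0},
    {"x":0,"y":0,"z":-0.012,"rx":0,"ry":0,"rz":0},
    {"x":0,"y":0,"z":-0.012,"rx":0,"ry":0,"rz":0},
    {"x":0,"y":0,"z":-0.01,"rx":0,"ry":0,"rz":0},
  ],
)

```text
time: 12.97
tool_pos: [0.6668, -0.2085, 0.2304]
ee_rot: [-3.141, 0.259, 0.232]
wrist_force: [-0.7, -0.5, -1.3]
width: 0.008
```

```bash
python3 -c "
from h import *
u=np.array([.2519,.0595,.9659]);p=np.array([.6461,-.2143,.1468])
delta(p+u*.15,[180,14.9,13.25])
from bench import cams
s=cams.snapshot('scene');b=(235,150,335,280)
cv2.imwrite('pics/s7.png',cv2.resize(s['img'][b[1]:b[3],b[0]:b[2],::-1],None,fx=4.5,fy=4.5,interpolation=cv2.INTER_CUBIC))
"
```

```text
t 12.97 pos [ 0.6668 -0.2085  0.2304] rpy [-179.98   14.81   13.32] F [-0.7 -0.5 -1.3] w 0.008
shift mm [  1.1   0.9 -63.7] rot deg [-0.   -0.09  0.06]
```

View pics/s7.png

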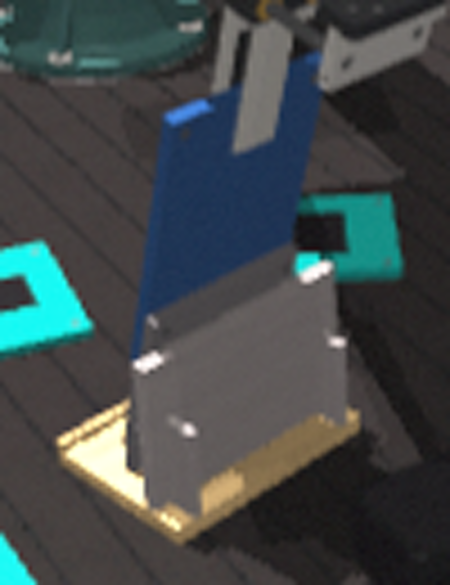

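Call:
jog_arm(
  series=[
    {"x":0.001,"y":0.001,"z":-0.01,"rx":0,"ry":0,"rz":0},
    {"x":0,"y":0,"z":-0.012,"rx":0,"ry":0,"rz":0},
    {"x":0,"y":0,"z":-0.012,"rx":0,"ry":0,"rz":0},
    {"x":0,"y":0,"z":-0.012,"rx":0,"ry":0,"rz":0},
    {"x":0,"y":0,"z":-0.012,"rx":0,"ry":0,"rz":0},
    {"x":0,"y":0,"z":-0.012,"rx":0,"ry":0,"rz":0},
    {"x":0,"y":0,"z":-0.012,"rx":0,"ry":0,"rz":0},
  ],
)

```text
time: 13.6
tool_pos: [0.6834, -0.2024, 0.312]
ee_rot: [3.138, 0.253, 0.232]
wrist_force: [-0.3, 0.1, -1.3]
width: 0.0079
```

```bash
python3 -c "
from h import *
u=np.array([.2519,.0595,.9659]);p=np.array([.6461,-.2143,.1468])
delta(p+u*.15,[180,14.9,13.25])
from bench import cams
for n,b in (('scene',(235,120,335,280)),('top',(320,150,400,220))):
  s=cams.snapshot(n)
  cv2.imwrite(f'pics/{n}8.png',cv2.resize(s['img'][b[1]:b[3],b[0]:b[2],::-1],None,fx=3.7,fy=3.7,interpolation=cv2.INTER_CUBIC))
"
```

```text
t 13.6 pos [ 0.6834 -0.2024  0.312 ] rpy [179.81  14.5   13.29] F [-0.3  0.1 -1.3] w 0.0079
shift mm [ 4.8  3.  19.7] rot deg [ 0.2  -0.4   0.04]
```

View pics/scene8.png

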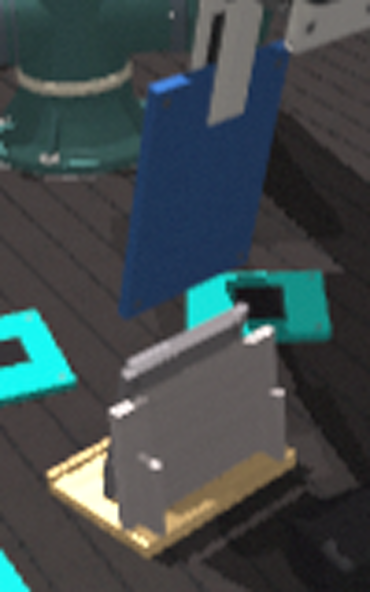

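View pics/top8.png

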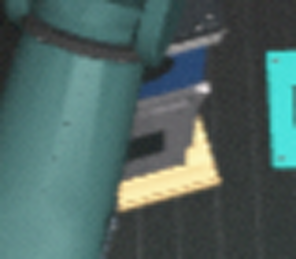

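```bash
python3 -c "
from h import *
delta([.6147,.2251,.312],[180,15,11.4])
"
```

```text
t 13.7 pos [ 0.6832 -0.202   0.3144] rpy [179.69  14.29  13.28] F [ 0.1 -0.6 -0.7] w 0.0077
shift mm [  31.1 -431.4   -7.8] rot deg [ 0.78 -0.71  1.82]
```

Call:
jog_arm(
  series=[
    {"x":0.001,"y":-0.01,"z":0,"rx":0.3,"ry":-0.3,"rz":0.3},
    {"x":0.002,"y":-0.02,"z":0,"rx":0.2,"ry":-0.2,"rz":0.3},
    {"x":0.002,"y":-0.028,"z":0,"rx":0,"ry":0,"rz":0.3},
    {"x":0.002,"y":-0.03,"z":0,"rx":0,"ry":0,"rz":0.3},
    {"x":0.002,"y":-0.03,"z":0,"rx":0,"ry":0,"rz":0.3},
    {"x":0.002,"y":-0.03,"z":0,"rx":0,"ry":0,"rz":0.3},
    {"x":0.002,"y":-0.03,"z":0,"rx":0,"ry":0,"rz":0},
    {"x":0.002,"y":-0.03,"z":0,"rx":0,"ry":0,"rz":0},
  ],
)

```text
time: 14.37
tool_pos: [0.6527, 0.0082, 0.3081]
ee_rot: [3.134, 0.255, 0.182]
wrist_force: [0.4, -0.9, -1.5]
width: 0.008
```

```bash
python3 -c "
from h import *
delta([.6147,.2251,.29],[180,15,11.4])
"
```

```text
t 14.37 pos [0.6527 0.0082 0.3081] rpy [179.58  14.62  10.41] F [ 0.4 -0.9 -1.5] w 0.008
shift mm [   6.4 -220.3   15.4] rot deg [ 0.16 -0.38 -0.96]
```

Call:
jog_arm(
  series=[
    {"x":0.001,"y":-0.03,"z":0.001,"rx":0.2,"ry":-0.4,"rz":-0.5},
    {"x":0.001,"y":-0.03,"z":0.001,"rx":0,"ry":0,"rz":0},
    {"x":0.001,"y":-0.03,"z":0.001,"rx":0,"ry":0,"rz":0},
    {"x":0.001,"y":-0.03,"z":0.001,"rx":0,"ry":0,"rz":0},
    {"x":0,"y":-0.025,"z":0.001,"rx":0,"ry":0,"rz":0},
    {"x":0,"y":-0.018,"z":0.001,"rx":0,"ry":0,"rz":0},
    {"x":0,"y":-0.01,"z":0.001,"rx":0,"ry":0,"rz":0},
    {"x":0,"y":-0.005,"z":0,"rx":0,"ry":0,"rz":0},
  ],
)

```text
time: 15.03
tool_pos: [0.6128, 0.2029, 0.3013]
ee_rot: [-3.14, 0.259, 0.2]
wrist_force: [-0.4, -0.7, -1.4]
width: 0.008
```

```bash
python3 -c "
from h import *
delta([.6147,.2251,.2352],[180,15,11.4])
from bench import cams
for n,b in (('scene',(340,60,450,230)),('top',(200,130,300,240))):
  s=cams.snapshot(n)
  cv2.imwrite(f'pics/{n}9.png',cv2.resize(s['img'][b[1]:b[3],b[0]:b[2],::-1],None,fx=3.5,fy=3.5,interpolation=cv2.INTER_CUBIC))
"
```

```text
t 15.03 pos [0.6128 0.2029 0.3013] rpy [-179.91   14.82   11.48] F [-0.4 -0.7 -1.4] w 0.008
shift mm [ 22.9 -21.3  62.3] rot deg [-0.07 -0.18  0.07]
```

View pics/scene9.png

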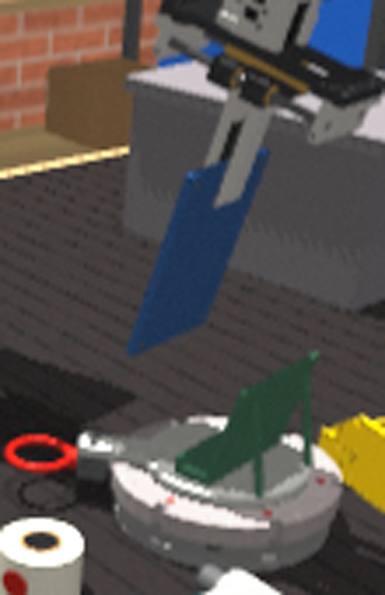

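View pics/top9.png

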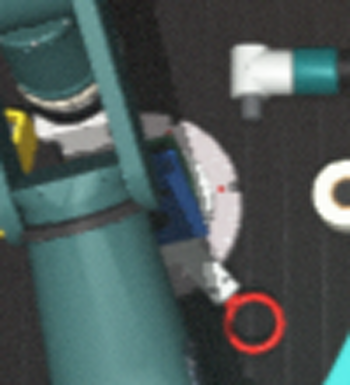

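Call:
jog_arm(
  series=[
    {"x":0.004,"y":-0.004,"z":0.01,"rx":0,"ry":-0.2,"rz":0},
    {"x":0.005,"y":-0.005,"z":0.014,"rx":0,"ry":0,"rz":0},
    {"x":0.005,"y":-0.005,"z":0.014,"rx":0,"ry":0,"rz":0},
    {"x":0.005,"y":-0.004,"z":0.012,"rx":0,"ry":0,"rz":0},
    {"x":0.002,"y":-0.002,"z":0.006,"rx":0,"ry":0,"rz":0},
    {"x":0,"y":0,"z":0,"rx":0,"ry":0,"rz":0},
  ],
)

```text
time: 15.63
tool_pos: [0.6183, 0.216, 0.2375]
ee_rot: [3.14, 0.26, 0.186]
wrist_force: [-1.0, 0.1, -2.4]
width: 0.0078
```

```bash
python3 -c "
from h import *
delta([.6147,.2251,.2352],[180,15,11.4])
from bench import cams
for n,b in (('scene',(340,60,450,230)),):
  s=cams.snapshot(n);pickle.dump(s,open('scene10.pkl','wb'))
  cv2.imwrite(f'pics/{n}10.png',cv2.resize(s['img'][b[1]:b[3],b[0]:b[2],::-1],None,fx=3.5,fy=3.5,interpolation=cv2.INTER_CUBIC))
"
```

```text
t 15.63 pos [0.6183 0.216  0.2375] rpy [179.9   14.89  10.66] F [-1.   0.1 -2.4] w 0.0078
shift mm [-1.2 -9.6  2.7] rot deg [-0.09 -0.11 -0.72]
```

View pics/scene10.png

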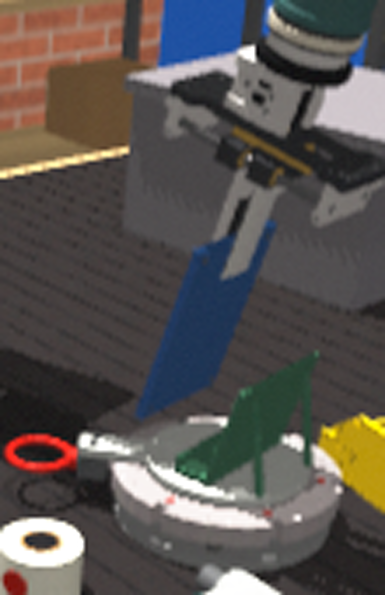

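```bash
python3 -c "
from h import *
delta([.6735,.2369,.230],[180,15,11.4])
"
```

```text
t 15.68 pos [0.6184 0.2157 0.2379] rpy [179.88  14.88  10.64] F [ 0.1 -0.5 -2.6] w 0.008
shift mm [ 58.1 -10.7  -7.3] rot deg [-0.08 -0.12 -0.74]
```

Call:
jog_arm(
  series=[
    {"x":0.006,"y":-0.004,"z":-0.001,"rx":0,"ry":-0.1,"rz":-0.7},
    {"x":0.012,"y":-0.004,"z":-0.002,"rx":0,"ry":0,"rz":0},
    {"x":0.012,"y":-0.002,"z":-0.002,"rx":0,"ry":0,"rz":0},
    {"x":0.01,"y":0,"z":-0.002,"rx":0,"ry":0,"rz":0},
    {"x":0.007,"y":0,"z":-0.001,"rx":0,"ry":0,"rz":0},
    {"x":0.003,"y":0,"z":0,"rx":0,"ry":0,"rz":0},
    {"x":0,"y":0,"z":0,"rx":0,"ry":0,"rz":0},
  ],
)

```text
time: 16.27
tool_pos: [0.6718, 0.2337, 0.238]
ee_rot: [-3.139, 0.251, 0.197]
wrist_force: [0.7, 0.5, -2.3]
width: 0.0082
```

```bash
python3 -c "
from h import *
delta([.6735,.2369,.230],[180,15,11.4])
"
```

```text
t 16.27 pos [0.6718 0.2337 0.238 ] rpy [-179.87   14.41   11.26] F [ 0.7  0.5 -2.3] w 0.0082
shift mm [ 4.2 -2.8  7.2] rot deg [-0.17 -0.59 -0.13]
```

Call:
jog_arm(
  series=[
    {"x":0.002,"y":-0.003,"z":0.004,"rx":-0.1,"ry":-0.6,"rz":-0.1},
    {"x":0,"y":0,"z":0.004,"rx":0,"ry":0,"rz":0},
    {"x":0,"y":0,"z":0,"rx":0,"ry":0,"rz":0},
  ],
)

```text
time: 16.52
tool_pos: [0.6715, 0.2366, 0.2304]
ee_rot: [-3.14, 0.261, 0.198]
wrist_force: [-0.4, 0.4, -1.8]
width: 0.0077
```

```bash
python3 -c "
from h import *
delta([.6735,.2369,.230],[180,15,11.4])
from bench import cams
for n,b in (('scene',(375,110,455,225)),('top',(205,135,285,225))):
  s=cams.snapshot(n);pickle.dump(s,open(n+'11.pkl','wb'))
  cv2.imwrite(f'pics/{n}11.png',cv2.resize(s['img'][b[1]:b[3],b[0]:b[2],::-1],None,fx=5.2,fy=5.2,interpolation=cv2.INTER_CUBIC))
"
```

```text
t 16.52 pos [0.6715 0.2366 0.2304] rpy [-179.93   14.94   11.36] F [-0.4  0.4 -1.8] w 0.0077
shift mm [ 2.   0.1 -0.1] rot deg [-0.08 -0.06 -0.04]
```

View pics/scene11.png

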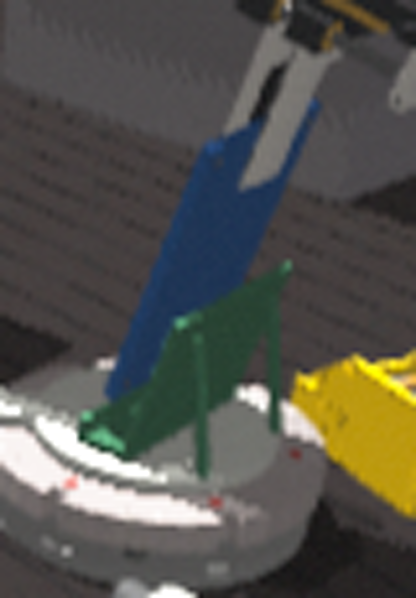

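View pics/top11.png

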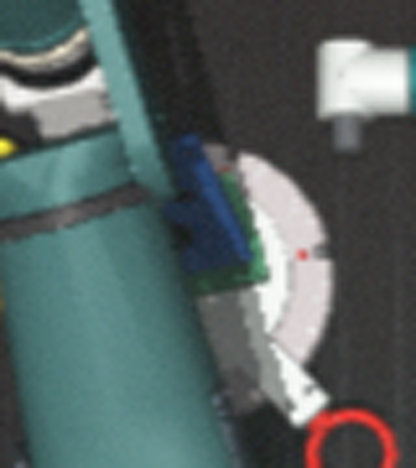

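Run:
```python
from h import *
import fit
from bench import robot
o=robot.get_obs(); T=R.from_euler('xyz',o['ee_rot']).as_matrix(); p=o['tool_pos']
E=np.array([[a,b,c] for a in(-.004,.004) for b in(-.055,.055) for c in(.140,-.035)])@T.T+p
psi=np.radians(11.4);L=np.array([.6478,.2317,0]);a=np.radians(15)
e=np.array([[.004+.095*np.sin(a),.06,.07+.095*np.cos(a)],[.004+.095*np.sin(a),-.06,.07+.095*np.cos(a)],[.004,.06,.07],[.004,-.06,.07],[-.022,.06,.08],[-.022,-.06,.08]])@R.from_euler('z',psi).as_matrix().T+L
for n,b in (('scene',(375,110,455,225)),('top',(205,135,285,225))):
    s=pickle.load(open(n+'11.pkl','rb'));k=5.2
    im=np.ascontiguousarray(cv2.resize(s['img'][b[1]:b[3],b[0]:b[2],::-1],None,fx=k,fy=k,interpolation=cv2.INTER_CUBIC))
    f=lambda P:[tuple(int(v) for v in q) for q in ((proj(s,P)+.5-[b[0],b[1]])*k-.5)]
    q=f(E)
    for i in range(8):
        for j in range(i):
            if bin(i^j).count('1')==1: cv2.line(im,q[i],q[j],(0,255,255),1)
    q=f(e)
    for i,j in ((0,1),(2,3),(0,2),(1,3),(4,5)): cv2.line(im,q[i],q[j],(255,0,255),1)
    cv2.imwrite(f'pics/{n}11o.png',im)
```

```text
(no output)
```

View pics/scene11o.png

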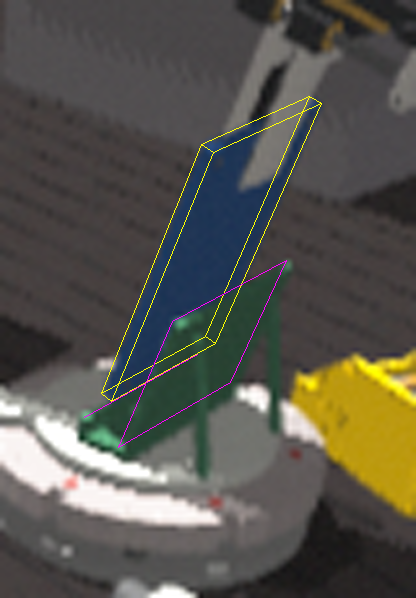

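View pics/top11o.png

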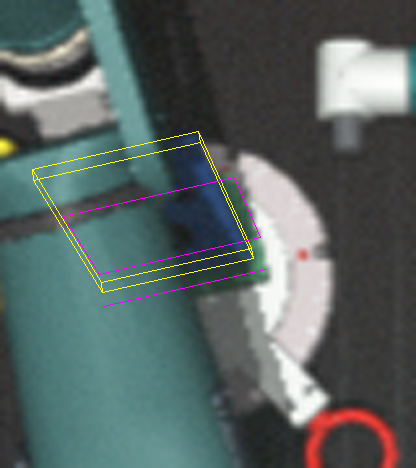

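Call:
jog_arm(
  series=[
    {"x":0.004,"y":0,"z":0.005,"rx":0,"ry":0,"rz":0},
    {"x":0.002,"y":0,"z":0.006,"rx":0,"ry":0,"rz":0},
    {"x":0.001,"y":0,"z":0.004,"rx":0,"ry":0,"rz":0},
    {"x":0,"y":0,"z":0,"rx":0,"ry":0,"rz":0},
  ],
)

```text
time: 16.95
tool_pos: [0.674, 0.2374, 0.2141]
ee_rot: [-3.14, 0.259, 0.199]
wrist_force: [0.2, -0.5, -1.4]
width: 0.0078
```

```bash
python3 -c "
from h import *
delta([.6833,.2389,.2052],[180,15,11.4])
"
```

```text
t 16.95 pos [0.674  0.2374 0.2141] rpy [-179.93   14.85   11.39] F [ 0.2 -0.5 -1.4] w 0.0078
shift mm [11.4  0.3  6.2] rot deg [-0.08 -0.15 -0.01]
```

Call:
jog_arm(
  series=[
    {"x":0.0025,"y":0,"z":0.002,"rx":0,"ry":-0.1,"rz":0},
    {"x":0.0025,"y":0,"z":0.002,"rx":0,"ry":0,"rz":0},
    {"x":0,"y":0,"z":0.001,"rx":0,"ry":0,"rz":0},
    {"x":0,"y":0,"z":0,"rx":0,"ry":0,"rz":0},
  ],
)

```text
time: 17.28
tool_pos: [0.6775, 0.238, 0.2067]
ee_rot: [-3.14, 0.262, 0.199]
wrist_force: [0.2, 0.1, -1.9]
width: 0.0082
```

```bash
python3 -c "
from h import *
delta([.6833,.2389,.2052],[180,15,11.4])
"
```

```text
t 17.28 pos [0.6775 0.238  0.2067] rpy [-179.93   15.03   11.38] F [ 0.2  0.1 -1.9] w 0.0082
shift mm [ 6.1  0.2 -0.1] rot deg [-0.07  0.03 -0.02]
```

Call:
jog_arm(
  series=[
    {"x":0.0005,"y":0,"z":0.001,"rx":0,"ry":0,"rz":0},
    {"x":0,"y":0,"z":0.0005,"rx":0,"ry":0,"rz":0},
  ],
)

```text
time: 17.45
tool_pos: [0.6778, 0.238, 0.205]
ee_rot: [-3.14, 0.262, 0.199]
wrist_force: [0.9, 0.6, -0.2]
width: 0.008
```

Call:
jog_arm(
  series=[
    {"x":0.0005,"y":0,"z":0.001,"rx":0,"ry":0,"rz":0},
    {"x":0,"y":0,"z":0.0005,"rx":0,"ry":0,"rz":0},
  ],
)

```text
time: 17.62
tool_pos: [0.6777, 0.238, 0.2051]
ee_rot: [-3.14, 0.261, 0.199]
wrist_force: [-0.3, 1.3, -1.6]
width: 0.0079
```

Call:
jog_arm(
  series=[
    {"x":0.0005,"y":0,"z":0.0015,"rx":0,"ry":0,"rz":0},
    {"x":0,"y":0,"z":0.001,"rx":0,"ry":0,"rz":0},
  ],
)

```text
time: 17.78
tool_pos: [0.6775, 0.2379, 0.205]
ee_rot: [-3.14, 0.258, 0.199]
wrist_force: [-1.0, 0.1, 1.7]
width: 0.0079
```

```bash
python3 -c "
from h import *
delta([.6833,.2389,.2052],[180,15,11.4])
"
```

```text
t 17.78 pos [0.6775 0.2379 0.205 ] rpy [-179.91   14.8    11.39] F [-1.   0.1  1.7] w 0.0079
shift mm [ 5.7  0.2 -1.7] rot deg [-0.09 -0.2  -0.01]
```

Call:
jog_arm(
  series=[
    {"x":0.002,"y":0,"z":-0.0015,"rx":0,"ry":-0.2,"rz":0},
    {"x":0.002,"y":0,"z":-0.0005,"rx":0,"ry":0,"rz":0},
    {"x":0.001,"y":0,"z":0,"rx":0,"ry":0,"rz":0},
  ],
)

```text
time: 18.03
tool_pos: [0.6832, 0.2392, 0.2052]
ee_rot: [-3.14, 0.261, 0.199]
wrist_force: [-0.7, -0.1, -1.1]
width: 0.0078
```

```bash
python3 -c "
from h import *
delta([.6833,.2389,.2052],[180,15,11.4])
"
```

```text
t 18.03 pos [0.6832 0.2392 0.2052] rpy [-179.91   14.97   11.39] F [-0.7 -0.1 -1.1] w 0.0078
shift mm [-0.   0.3 -0. ] rot deg [-0.09 -0.03 -0.01]
```

Call:
jog_arm(
  series=[
    {"x":0.001,"y":0,"z":0,"rx":0,"ry":0,"rz":0},
    {"x":0.001,"y":0,"z":0,"rx":0,"ry":0,"rz":0},
  ],
)

```text
time: 18.2
tool_pos: [0.6837, 0.2393, 0.2048]
ee_rot: [-3.14, 0.267, 0.2]
wrist_force: [-2.9, -1.0, 1.9]
width: 0.0081
```

```bash
python3 -c "
from h import *
delta([.6833,.2389,.2052],[180,15,11.4])
from bench import cams
for n,b in (('scene',(375,110,455,225)),):
  s=cams.snapshot(n);pickle.dump(s,open(n+'12.pkl','wb'))
  cv2.imwrite(f'pics/{n}12.png',cv2.resize(s['img'][b[1]:b[3],b[0]:b[2],::-1],None,fx=5.2,fy=5.2,interpolation=cv2.INTER_CUBIC))
"
```

```text
t 18.2 pos [0.6837 0.2393 0.2048] rpy [-179.9    15.28   11.45] F [-2.9 -1.   1.9] w 0.0081
shift mm [-0.6  0.3 -0.2] rot deg [-0.09  0.28  0.05]
```

View pics/scene12.png

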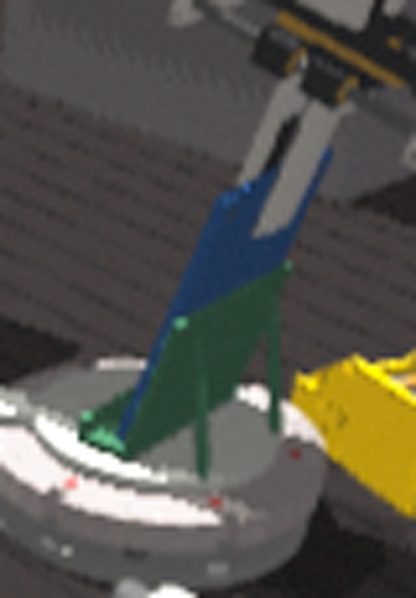

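The panel is flush on the plate and its foot is on the ledge; contact forces are about 2–3 N. Releasing.

Call:
jog_arm(
  series=[
    {"x":0,"y":0,"z":0,"rx":0,"ry":0,"rz":0},
    {"x":0,"y":0,"z":0,"rx":0,"ry":0,"rz":0},
    {"x":0,"y":0,"z":0,"rx":0,"ry":0,"rz":0},
    {"x":0,"y":0,"z":0,"rx":0,"ry":0,"rz":0},
  ],
  claw=0.4,
)

```text
time: 18.58
tool_pos: [0.6857, 0.2397, 0.2039]
ee_rot: [-3.14, 0.262, 0.199]
wrist_force: [-0.3, -0.1, -0.0]
width: 0.0309
```

```bash
python3 -c "
from h import *
delta([.6833,.2389,.2052],[180,15,11.4])
"
```

```text
t 18.58 pos [0.6857 0.2397 0.2039] rpy [-179.91   15.02   11.39] F [-0.3 -0.1 -0. ] w 0.0309
shift mm [-2.7  0.3 -0.6] rot deg [-0.09  0.02 -0.01]
```

Now I'll back out along the tool axis, with a −2 mm x correction to stay centred.

Call:
jog_arm(
  series=[
    {"x":-0.002,"y":0,"z":-0.003,"rx":0,"ry":0,"rz":0},
    {"x":0,"y":0,"z":-0.008,"rx":0,"ry":0,"rz":0},
    {"x":0,"y":0,"z":-0.012,"rx":0,"ry":0,"rz":0},
    {"x":0,"y":0,"z":-0.015,"rx":0,"ry":0,"rz":0},
    {"x":0,"y":0,"z":-0.015,"rx":0,"ry":0,"rz":0},
    {"x":0,"y":0,"z":-0.015,"rx":0,"ry":0,"rz":0},
  ],
)

```text
time: 19.08
tool_pos: [0.6896, 0.239, 0.259]
ee_rot: [-3.139, 0.265, 0.198]
wrist_force: [0.5, 0.5, -1.2]
width: 0.0377
```

```bash
python3 -c "
from h import *
delta([.6833,.2389,.2052],[180,15,11.4])
"
```

```text
t 19.08 pos [0.6896 0.239  0.259 ] rpy [-179.88   15.2    11.36] F [ 0.5  0.5 -1.2] w 0.0377
shift mm [ 8.2 -1.  53.6] rot deg [-0.13  0.2  -0.04]
```

Call:
jog_arm(
  series=[
    {"x":0.003,"y":0,"z":-0.02,"rx":0,"ry":0,"rz":0},
    {"x":0,"y":0,"z":-0.025,"rx":0,"ry":0,"rz":0},
    {"x":-0.02,"y":0,"z":-0.02,"rx":0,"ry":0,"rz":0},
    {"x":-0.035,"y":0,"z":0,"rx":0,"ry":0,"rz":0},
    {"x":-0.035,"y":0,"z":0,"rx":0,"ry":0,"rz":0},
    {"x":-0.035,"y":0,"z":0,"rx":0,"ry":0,"rz":0},
    {"x":-0.035,"y":0,"z":0,"rx":0,"ry":0,"rz":0},
    {"x":-0.035,"y":0,"z":0,"rx":0,"ry":0,"rz":0},
    {"x":-0.03,"y":0,"z":0,"rx":0,"ry":0,"rz":0},
    {"x":-0.02,"y":0,"z":0,"rx":0,"ry":0,"rz":0},
    {"x":-0.01,"y":0,"z":0,"rx":0,"ry":0,"rz":0},
    {"x":0,"y":0,"z":0,"rx":0,"ry":0,"rz":0},
  ],
)

```text
time: 20.08
tool_pos: [0.4294, 0.1818, 0.3888]
ee_rot: [-3.133, 0.199, 0.196]
wrist_force: [-0.5, 0.6, 0.4]
width: 0.0375
```

Run:
```python
from h import *
delta([.6833,.2389,.2052],[180,15,11.4])
from bench import cams
for n,b,k in (('scene',(230,110,470,290),3.2),('top',(170,125,410,265),3.2)):
  s=cams.snapshot(n);pickle.dump(s,open(n+'13.pkl','wb'))
  cv2.imwrite(f'pics/{n}13.png',cv2.resize(s['img'][b[1]:b[3],b[0]:b[2],::-1],None,fx=k,fy=k,interpolation=cv2.INTER_CUBIC))
```

```text
t 20.08 pos [0.4294 0.1818 0.3888] rpy [-179.52   11.38   11.26] F [-0.5  0.6  0.4] w 0.0375
shift mm [291.3  -5.4 128.8] rot deg [-0.51 -3.62 -0.12]
```

View pics/scene13.png

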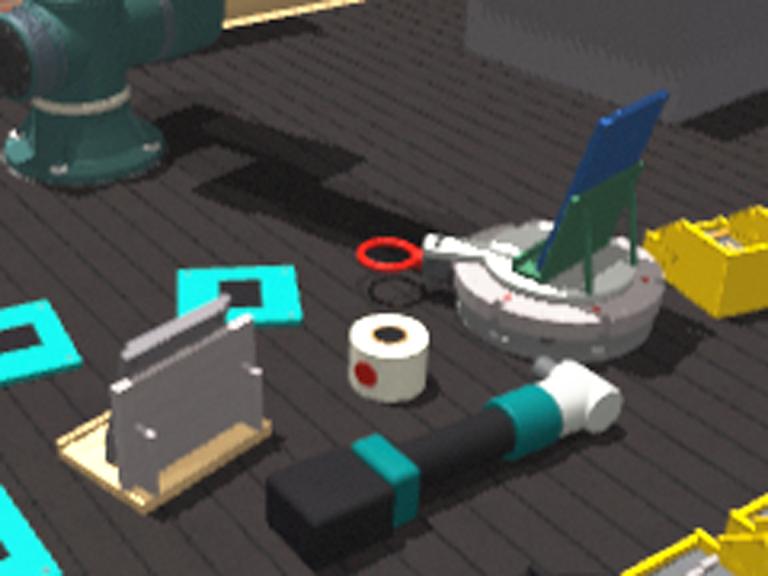

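View pics/top13.png

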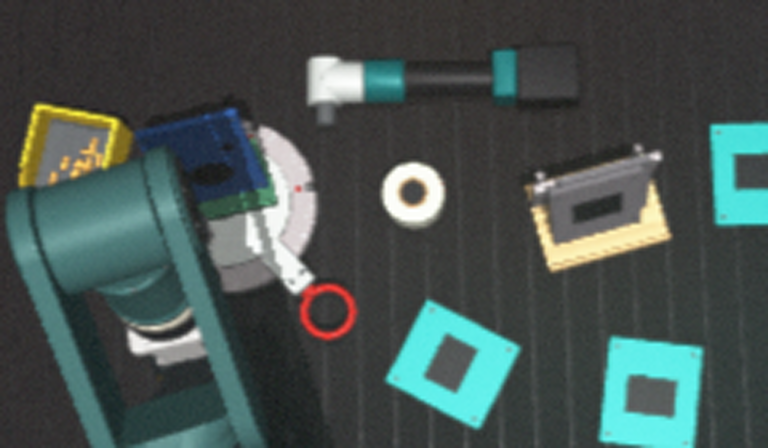

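Call:
jog_arm(
  series=[
    {"x":-0.02,"y":0.02,"z":0,"rx":0,"ry":0,"rz":0},
    {"x":-0.02,"y":0.035,"z":0,"rx":0,"ry":0,"rz":0},
    {"x":0,"y":0.038,"z":0,"rx":0,"ry":0,"rz":0},
    {"x":0,"y":0.038,"z":0,"rx":0,"ry":0,"rz":0},
    {"x":0,"y":0.038,"z":0,"rx":0,"ry":0,"rz":0},
    {"x":0,"y":0.038,"z":0,"rx":0,"ry":0,"rz":0},
    {"x":0,"y":0.038,"z":0,"rx":0,"ry":0,"rz":0},
    {"x":0,"y":0.038,"z":0,"rx":0,"ry":0,"rz":0},
    {"x":0,"y":0.03,"z":0,"rx":0,"ry":0,"rz":0},
    {"x":0,"y":0.015,"z":0,"rx":0,"ry":0,"rz":0},
    {"x":0,"y":0,"z":0,"rx":0,"ry":0,"rz":0},
    {"x":0,"y":0,"z":0,"rx":0,"ry":0,"rz":0},
  ],
)

```text
time: 21.18
tool_pos: [0.4687, -0.1656, 0.3821]
ee_rot: [-3.128, 0.207, 0.199]
wrist_force: [0.7, -0.2, 0.0]
width: 0.0378
```

Run:
```python
from h import *
from bench import cams
un=lambda P,f,x0,y0:(np.array(P,float)+.5)/f-.5+[x0,y0]
psi=np.radians(11.3);L=np.array([.6478,.2317,0]);a=np.radians(15)
Z=R.from_euler('z',psi).as_matrix()
e=np.array([[.004+.095*np.sin(a),.06,.07+.095*np.cos(a)],[.004+.095*np.sin(a),-.06,.07+.095*np.cos(a)],[.004,.06,.07],[.004,-.06,.07]])@Z.T+L
up=np.array([np.sin(a),0,np.cos(a)]);n_=np.array([np.cos(a),0,-np.sin(a)])
pp=np.array([np.array([0,y,0.07])+up*h+n_*d for y in(-.055,.055) for h in(0,.175) for d in(-.004,.004)])@Z.T+L
for n,b,k in (('scene',(375,110,455,225),5.2),('top',(200,135,290,255),5)):
  s=cams.snapshot(n);pickle.dump(s,open(n+'14.pkl','wb'))
  im=np.ascontiguousarray(cv2.resize(s['img'][b[1]:b[3],b[0]:b[2],::-1],None,fx=k,fy=k,interpolation=cv2.INTER_CUBIC))
  cv2.imwrite(f'pics/{n}14.png',im)
  f=lambda P:[tuple(int(v) for v in q) for q in ((proj(s,P)+.5-[b[0],b[1]])*k-.5)]
  q=f(pp)
  for i in range(8):
    for j in range(i):
      if bin(i^j).count('1')==1: cv2.line(im,q[i],q[j],(0,255,255),1)
  cv2.imwrite(f'pics/{n}14o.png',im)
  if n=='top':
    f=6;bb=(205,155,285,255)
    c=cv2.resize(s["img"][bb[1]:bb[3],bb[0]:bb[2]],None,fx=f,fy=f,interpolation=cv2.INTER_CUBIC).astype(int)
    red=(c[...,0]-np.maximum(c[...,1],c[...,2]));m=(red>40).astype(np.uint8)
    nn,l,st,ce=cv2.connectedComponentsWithStats(m); i=1+np.argmax(st[1:,4]);w=(l==i)*red
    yy,xx=np.indices(w.shape);r=ray(s,un([((xx*w).sum()/w.sum(),(yy*w).sum()/w.sum())],6,205,155),.04)[0]
    d=r[:2]-[.6376,.2299];print("ring",r,np.linalg.norm(d),np.degrees(np.arctan2(d[1],d[0]))%360)
    c=s['img'].astype(int);bm=((c[...,2]-c[...,0]>40)&(c[...,2]-c[...,1]>25)).astype(np.uint8)[135:235,200:290];bm=np.pad(bm,0)
    cn=max(cv2.findContours(bm,0,2)[0],key=cv2.contourArea);print(cv2.approxPolyDP(cv2.convexHull(cn),1.2,True)[:,0]+[200,135])
```

```text
ring [0.50803236 0.11403819 0.04      ] 0.17381522570549657 221.80367941395474
[[243 159]
 [252 182]
 [226 188]
 [212 166]]
```

View pics/top14.png

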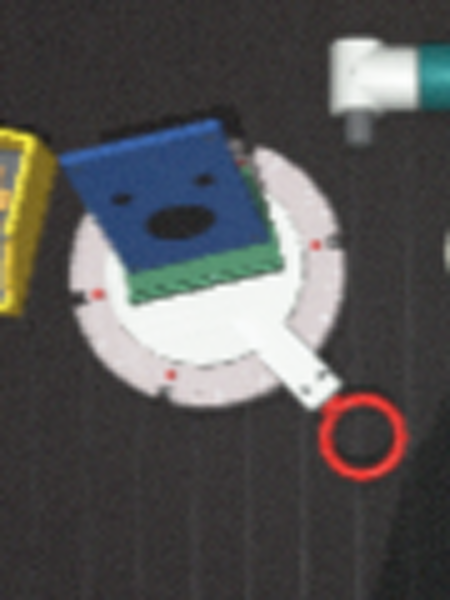

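View pics/top14o.png

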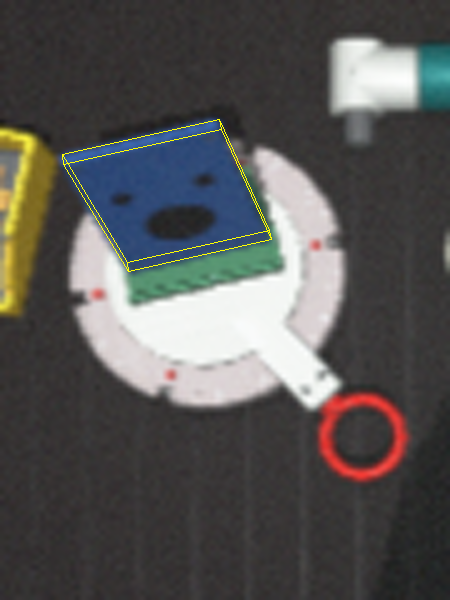

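View pics/scene14o.png

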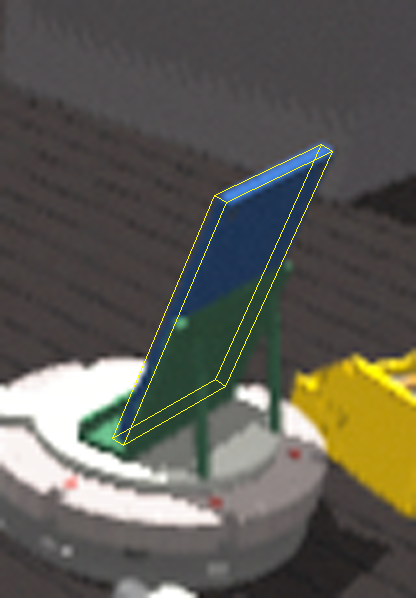

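All checks agree: the ring is at the same radius as when it was locked at the start (173.8 mm against 174.0 mm) and about 60.5° further round. The panel matches its target outline, with even margins on both sides.

```bash
python3 -c "
from bench import ticket
print(ticket.close_job())"
```

```text
the job is handed in; nothing more can be done
None
```

The easel is locked one notch counter-clockwise and the blue panel stands on its ledge. I handed the job in at about 21 s of the 64 s allowed; no verdict is reported.

**What I did**
- **Easel:** I hooked the spring ring with the closed gripper and pulled it out against about 10 N. I turned the easel about 60° counter-clockwise and let the pin spring home.
- **Panel:** I gripped the blue panel, the middle one of the stack, by its proud top edge and drew it up along its own plane. I set it on the ledge until it touched the ledge and the back plate (about 2–3 N each), then let go and backed out.

**Last checks**
- **Lock:** the ring's measured radius is 173.8 mm, against 174.0 mm when locked at the start. Its measured turn is about 60.5°, within the pin's play.
- **Panel position:** both cameras show the panel on its predicted outline, within about one pixel. It is behind the lip and flat on the plate, and centred to within about 1 mm.
- **Everything else:** both grey panels still lean in their rack. The drill, roll, bin and turquoise plates show no movement in the pictures.

**Disagreements:** an earlier reading of the ring, taken half in shadow, gave a radius of 172.3 mm; the clean final picture gave 173.8 mm. The scene camera sits about 2–3 mm off the top camera throughout. Neither changed the result.

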